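# Clip the carriers onto a specimen rotator, shut the guard and jog it

### The job

Push every spring clip that lies on the worktop sideways into the groove of the spindle whose cap has its colour, until it snaps fully home. Then shut the rotator's guard cover fully, and with it shut hold the jog lever well over to the right for a good second and let it spring back to the middle. Leave the two dishes where they are.

Things in the scene. Friction and masses are not known exactly. Their poses are not given: they have to be found in the camera images.
- rotator: white specimen rotator, fixed, base 190 (x) x 290 (y) x 30 mm high; origin at the centre of its underside, x away from the robot to the cover hinge, z up. Four spindles in a row along y, 66 mm apart, order varies. Clear side panels (at y = +-141 mm) and a rear panel reach 96 mm high; the front is open. Pod on its left: 80 mm wide, 50 mm high.
- red_groove (a point): centre of the lower end of the groove of the spindle with the red cap: on the spindle axis, level with the top of its hub (48 mm above the worktop). Axes as the rotator's. The groove is 16 mm in diameter and 13 mm high; above it is the red cap (24 mm in diameter, 10 mm high), below it the flat carrier hub (52 mm in diameter), 18 mm above the rotator's base, which carries the clip.
- yellow_groove (a point): centre of the lower end of the groove of the spindle with the yellow cap: on the spindle axis, level with the top of its hub (48 mm above the worktop). Axes as the rotator's. The groove is 16 mm in diameter and 13 mm high; above it is the yellow cap (24 mm in diameter, 10 mm high), below it the flat carrier hub (52 mm in diameter), 18 mm above the rotator's base, which carries the clip.
- green_groove (a point): centre of the lower end of the groove of the spindle with the green cap: on the spindle axis, level with the top of its hub (48 mm above the worktop). Axes as the rotator's. The groove is 16 mm in diameter and 13 mm high; above it is the green cap (24 mm in diameter, 10 mm high), below it the flat carrier hub (52 mm in diameter), 18 mm above the rotator's base, which carries the clip.
- blue_groove (a point): centre of the lower end of the groove of the spindle with the blue cap: on the spindle axis, level with the top of its hub (48 mm above the worktop). Axes as the rotator's. The groove is 16 mm in diameter and 13 mm high; above it is the blue cap (24 mm in diameter, 10 mm high), below it the flat carrier hub (52 mm in diameter), 18 mm above the rotator's base, which carries the clip.
- red_clip_tab (a point): red open spring clip with two steel arms, lying flat (52 x 27 mm, 7 mm thick), with an upright grip tab. This point is the centre of the tab, 22 mm above the clip's underside; the tab is 10 mm thick along the clip's y, 18 mm long along its x and its top is 36 mm above the underside. x points from the tab to the clip's open mouth, z up. About 38 g.
- red_clip_ring (a point): seat centre between the arms of the red clip, on its underside: 30 mm ahead of and 22 mm below the tab point; same axes. Home: on the spindle axis, 0 to 6 mm above the hub top. The mouth is 11 mm wide; the arms meet the groove with this point 15 mm short, spring apart with 5 to 8 N of push, then close behind it; the bridge stops the clip 0.5 mm past home.
- yellow_clip_tab (a point): yellow open spring clip with two steel arms, lying flat (52 x 27 mm, 7 mm thick), with an upright grip tab. This point is the centre of the tab, 22 mm above the clip's underside; the tab is 10 mm thick along the clip's y, 18 mm long along its x and its top is 36 mm above the underside. x points from the tab to the clip's open mouth, z up. About 38 g.
- yellow_clip_ring (a point): seat centre between the arms of the yellow clip, on its underside: 30 mm ahead of and 22 mm below the tab point; same axes. Home: on the spindle axis, 0 to 6 mm above the hub top. The mouth is 11 mm wide; the arms meet the groove with this point 15 mm short, spring apart with 5 to 8 N of push, then close behind it; the bridge stops the clip 0.5 mm past home.
- green_clip_tab (a point): green open spring clip with two steel arms, lying flat (52 x 27 mm, 7 mm thick), with an upright grip tab. This point is the centre of the tab, 22 mm above the clip's underside; the tab is 10 mm thick along the clip's y, 18 mm long along its x and its top is 36 mm above the underside. x points from the tab to the clip's open mouth, z up. About 38 g.
- green_clip_ring (a point): seat centre between the arms of the green clip, on its underside: 30 mm ahead of and 22 mm below the tab point; same axes. Home: on the spindle axis, 0 to 6 mm above the hub top. The mouth is 11 mm wide; the arms meet the groove with this point 15 mm short, spring apart with 5 to 8 N of push, then close behind it; the bridge stops the clip 0.5 mm past home.
- blue_clip_tab (a point): blue open spring clip with two steel arms, lying flat (52 x 27 mm, 7 mm thick), with an upright grip tab. This point is the centre of the tab, 22 mm above the clip's underside; the tab is 10 mm thick along the clip's y, 18 mm long along its x and its top is 36 mm above the underside. x points from the tab to the clip's open mouth, z up. About 38 g.
- blue_clip_ring (a point): seat centre between the arms of the blue clip, on its underside: 30 mm ahead of and 22 mm below the tab point; same axes. Home: on the spindle axis, 0 to 6 mm above the hub top. The mouth is 11 mm wide; the arms meet the groove with this point 15 mm short, spring apart with 5 to 8 N of push, then close behind it; the bridge stops the clip 0.5 mm past home.
- cover (a joint): hinge of the clear, blue-edged guard cover along the rotator's rear top edge (hinge line 88 mm behind the rotator's origin, 100 mm up), in rad: 0 shut (level), 1.6 to 1.9 open (standing up, leaning back a little). Stiff hinge: it stays where it is left, about 1 to 3 N at the front edge moves it.
- cover_front_edge (a point): middle of the upper front edge of the cover, 172 mm from the hinge line; the cover is 288 mm wide and 4 mm thick, with a skirt that reaches 30 mm below this edge on its inner side. When it is shut this point is 104 mm above the worktop; when it is open it is the highest edge and the outer face looks away from the robot.
- jog_lever (a joint): spring-centred lever on the left pod, in rad: 0 upright, positive tilted to the right (towards the cover, the rotator's -y), stops at +-0.55. Returns by itself when let go; about 2.5 N at the knob holds it at 0.4.
- lever_knob (a point): centre of the lever's black ball knob (24 mm in diameter), 62 mm above the lever's pivot, 114 mm above the worktop when upright. About 38 mm of free space between the upright knob and the cover's side panel; free on the left.
- petri_red: small dish with red specimens, 55 mm in diameter, 15 mm high; bystander, origin at the centre of its underside
- petri_clean: empty dish, 63 mm in diameter, 16 mm high; bystander, origin at the centre of its underside

How it is judged:
On the way, in this order (a step that is already met when the one before it is completed fails the run):
1. every clip present is snapped home on the spindle of its colour (horizontal distance between red_clip_ring and red_groove below 0.004 m and z of red_clip_ring in the frame of red_groove between -0.003 and 0.009 m and angle between each of red_clip_ring, yellow_clip_ring, green_clip_ring, blue_clip_ring's own z axis and vertical below 0.15 rad and horizontal distance between yellow_clip_ring and yellow_groove below 0.004 m and z of yellow_clip_ring in the frame of yellow_groove between -0.003 and 0.009 m and horizontal distance between green_clip_ring and green_groove below 0.004 m and z of green_clip_ring in the frame of green_groove between -0.003 and 0.009 m and horizontal distance between blue_clip_ring and blue_groove below 0.004 m and z of blue_clip_ring in the frame of blue_groove between -0.003 and 0.009 m), for 0.2 s.
2. the cover is shut (value of joint cover below 0.05 rad), for 0.2 s.
3. the lever is held over to the right (more than 0.3 rad) for 0.8 s with the cover shut (value of joint jog_lever above 0.3 rad and value of joint cover below 0.05 rad), for 0.8 s.
At the end, for the whole second after the job is handed in: Every clip present sits in the groove of the spindle of its colour (seat centre within 4 mm of the axis, between the hub and the cap, level within 0.15 rad), the cover is shut (under 0.05 rad), and the lever stands in the middle (within 0.08 rad) (all of step 1 and value of joint cover below 0.05 rad and value of joint jog_lever between -0.08 and 0.08 rad); the robot touches nothing.
It fails at once if a dish is moved by more than 40 mm (distance of any of petri_red, petri_clean from where it was at the start of the episode above 0.04 m).
Of red_clip, yellow_clip, green_clip, blue_clip only 3 to 4 are there at a start; the rules pass over those that are not, and their reading is None.
At some moment in a run one of red_clip, yellow_clip, green_clip, blue_clip may be knocked a few centimetres aside while the robot is not near it.
Once in a run the grip may slacken for a moment while it holds something.
It also fails if it takes over 200 s, if anything falls off the work surface, if the arm or the gripper's body presses on something with over 40 N, if the wrist force passes 120 N, or if a joint passes its speed limit or range.

### The arm

A 7-joint arm with a two-finger parallel gripper is mounted at the origin on a cart in front of the work surface, level with it; the furniture and walls round the work are solid. World frame = base frame: x ahead of the robot, y to its left, z up, the work surface at z = 0. Lengths are in m, angles in rad, forces in N, time in s.
With the tool pointing down it reaches from about 0.425 to 0.975 m from the base axis. Payload 16.7 kg.
Tool frame: the origin (TCP) lies midway between the tips of the shut fingers; the grasp point (between the pads) lies 19 mm behind it; z points along the fingers, y is the line along which they close (so a half turn about z gives the same grasp; the last joint's range is limited). The gripper opens to 85 mm and grips with 20 to 120 N. Pads are 22 mm wide; open, the fingers measure 114 mm over their backs; the gripper's body (76 mm by 85 mm) begins 54 mm behind the grasp point. The pads swing forward as they close: fully open they stand 13 mm farther back than shut.
Start: joints at [1.048, 0.426, 0.074, 1.606, -0.034, 1.111, -0.067], TCP at [0.246, -0.629, 0.231] pointing down, gripper open.
Joint ranges: [-2.85, 2.85], [-0.5, 2.14], [-1.23, 1.37], [0.21, 2.46], [-1.02, 4.16], [0.16, 2.05], [-2.73, 2.73]. Speed limits (rad/s): [1.89, 1.89, 2.39, 2.39, 3.01, 3.01, 3.01].

### API

Orientations are given as a rotation vector (axis times angle).
In Python, from rig import ctrl gives the robot as it stands.
- The arm moves only by the tool play_rows, never from a script. Its arguments are lists of equal length, an entry for each row: "slide": the shift along the tool's x, y, z in mm, a list of three; "dr": the turn, a rotation vector about the tool's x, y, z in rad, a list of three; "gripper": the closure in counts, from 0 (fully open) to 255 (shut). In form: {"slide": [[x, y, z], ...], "dr": [[rx, ry, rz], ...], "gripper": [gripper, ...]}. A call has exactly 8 rows; each row shifts and turns the commanded pose from where the row before left it, along the tool's axes as they then stand; what a row does not reach is not made up. A row lasts 1/8 s, in which the tool goes at most 62.5 mm and 10.7 degrees, less where a joint would pass 70% of its speed; a pose out of reach is approached as far as the arm can. A call with a gripper value outside its range is refused whole. The fingers move at their own pace and stop on an object; the grip force is fixed at half the most. Time passes only in rows, so rows that do not move let the fingers close, or fill a call up. It gives the time, the measured TCP pose, the force, the opening and the grip force at its end, in the units of the state.
- ctrl.observe(): the state, without advancing time (a new reading comes with each control period).
- ctrl.capture(name): name is "scene" or "side" or "wrist"; returns the picture (400x640x3 uint8, red, green, blue); there is no depth.
- ctrl.camera_params(name): a dict with "fov_y" (degrees; the focal length in pixels is half the picture's height over the tangent of half this angle, whatever the lens; pixels are square), "cx", "cy" (the principal point, pixels), "R" (3x3) and "t" (3): a world point X has camera coordinates R X + t; the wrist camera has in their place "T_tool_cam" (4x4, takes a point from camera to tool coordinates, whose origin is the TCP and whose axes are the flange's). Camera axes: x right, y down, z forward; pixel columns grow to the right and rows downward; lengths in m; the calibration is good to about 2 mm. A picture is of the moment at which its call begins: read the wrist's pose just before it. camera_params takes no time and is no camera call.
- ctrl.job_done(): hands the job in; it is judged then, once.
Trained networks look in the newest picture that a camera, given by its name, has taken for a name from the list of things; names that differ only in an ending like _2 or _b are one class to them, and where a whole thing is asked for, a point or a joint stands for the part that bears it (a point fixed in the world has none). Each returns a list of dicts, best first, with "score" (0 to 1); they miss things now and then, are a little off and sometimes report something else, mostly with a low value. They report only what shows in the picture. A call takes as long as a camera call.
- ctrl.recognise(query, camera): "pixel" ([column, row] in pixels, amid what is visible of it).
- ctrl.trace(query, camera): "pixels" (400x640 bool, what is visible of it) and "pixel" ([column, row] in pixels, amid what is visible of it).
The state is a dict: "clock": time; "joints": joint angles; "dq": joint speeds; "effort": joint torques, N m; "position": TCP position; "orientation": TCP orientation; "force": force on the tool from outside, world axes, zero at the start; "moment": the same for the moment, N m; "width": finger opening in m; "finger_force": force on a finger pad.
Only numpy, scipy, OpenCV 4.12 (cv2) and the standard library are available. Lean on these libraries where they do the work, as an engineer would, in place of code of your own. Each camera call takes 0.05 s, during which the arm holds its last target. There are 200 camera calls.

## Working session

There is one attempt and no reset: what is moved stays moved. The work goes in short steps, Python scripts to look and compute and a tool call to move; the robot and the scene stay as the last step left them, time stands still between calls to the robot, and variables do not carry over. Pictures are saved under pics/ and viewed, at most 14 in all, crops included, and the job is handed in when it is done.

Besides the shell and the picture viewer there is one more tool, called after "Call:" as name(argument=value, ...) on one line, values as JSON. play_rows: Moves the arm, as the interface text tells. Its arguments: {"type":"object","properties":{"slide":{"type":"array","items":{"type":"array","items":{"type":"number"}}},"dr":{"type":"array","items":{"type":"array","items":{"type":"number"}}},"gripper":{"type":"array","items":{"type":"number"}}},"required":["slide","dr","gripper"]}

```bash
mkdir -p pics; ls; python3 - <<'E'
from rig import ctrl
import cv2,numpy as np
s=ctrl.observe();print(s)
for n in("scene","side","wrist"):
    im=ctrl.capture(n);cv2.imwrite(f"pics/a_{n}.png",im[:,:,::-1])
    p=ctrl.camera_params(n);print(n,p)
E
```

```text
pics
{'clock': 0.0, 'joints': array([ 1.04848626,  0.42673663,  0.07387912,  1.60659271, -0.03410926,
        1.11080098, -0.06711268]), 'dq': array([ 6.98617171e-04,  6.59343456e-04,  4.16622460e-04,  4.29483932e-05,
        3.80856098e-04,  1.22779889e-03, -7.00542391e-04]), 'effort': array([ 9.33136926e-05, -9.49813485e+01,  3.76106411e+00, -4.63514400e+01,
        1.92327256e-02,  9.95805196e-03, -3.39230928e-05]), 'position': array([ 0.24567187, -0.62827591,  0.23061467]), 'orientation': array([-3.08597978e+00, -5.81880880e-01,  5.21872909e-04]), 'force': array([0.10701709, 1.36343809, 0.19802363]), 'moment': array([-0.01766255, -0.02413346,  0.00747931]), 'finger_force': 0.0, 'width': 0.08560253743684441}
scene {'fov_y': 55.67511622507792, 'cx': 321.12126819675603, 'cy': 196.63382371846973, 'R': array([[-0.60164094, -0.79872651,  0.00800884],
       [-0.57422235,  0.42551994, -0.6994294 ],
       [ 0.55524489, -0.42540421, -0.71465682]]), 't': array([0.25130076, 0.4112352 , 0.8184106 ])}
side {'fov_y': 43.61565917170201, 'cx': 312.60858384359926, 'cy': 200.14902644726388, 'R': array([[ 0.94195211, -0.33542588,  0.01468654],
       [-0.11125659, -0.35310737, -0.92894411],
       [ 0.31677782,  0.87338689, -0.36992858]]), 't': array([-0.48871355,  0.11111766,  1.37160477])}
wrist {'fov_y': 58.77720447582404, 'cx': 314.5839101589592, 'cy': 199.4896425098788, 'T_tool_cam': array([[-2.51119321e-04, -9.61004059e-01, -2.76534150e-01,
         6.93998451e-02],
       [ 9.99999738e-01, -4.29236726e-04,  5.83577041e-04,
         7.71005035e-05],
       [-6.79518518e-04, -2.76533931e-01,  9.61003914e-01,
        -1.44153665e-01],
       [ 0.00000000e+00,  0.00000000e+00,  0.00000000e+00,
         1.00000000e+00]])}
```

View pics/a_scene.png

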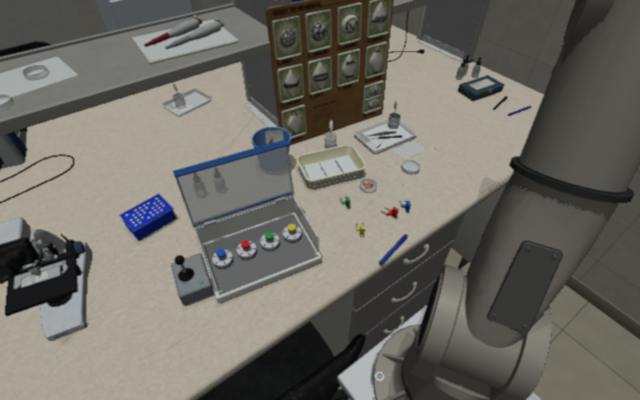

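View pics/a_side.png

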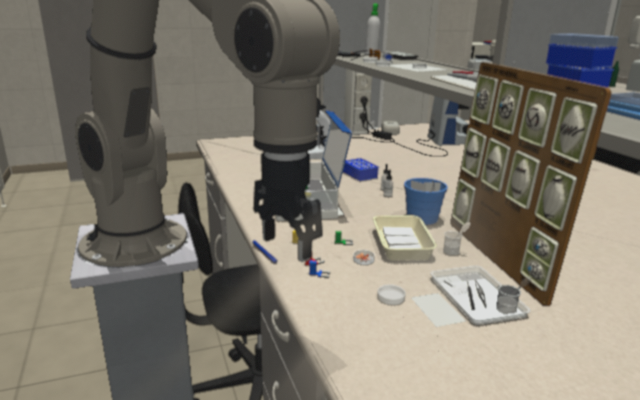

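Scene shows all four clips: green (347,202), yellow (361,230), red (393,212), blue (405,206); caps blue (221,253), red (245,245), green (269,238), yellow (292,230).

```bash
cat > h.py <<'E'
from rig import ctrl
import cv2,numpy as np
from scipy.spatial.transform import Rotation as Ro
np.set_printoptions(precision=4,suppress=True)
def cam(n,s=None):
    p=ctrl.camera_params(n);f=200/np.tan(np.radians(p["fov_y"]/2))
    K=np.array([[f,0,p["cx"]],[0,f,p["cy"]],[0,0,1]])
    if n=="wrist":
        s=s or ctrl.observe();T=np.eye(4);T[:3,:3]=Ro.from_rotvec(s["orientation"]).as_matrix();T[:3,3]=s["position"]
        M=np.linalg.inv(T@np.array(p["T_tool_cam"]));R,t=M[:3,:3],M[:3,3]
    else:R,t=np.array(p["R"]),np.array(p["t"])
    return K,R,t
def at_z(px,z,c):
    K,R,t=c;d=R.T@np.linalg.inv(K)@np.r_[px,1];o=-R.T@t
    return o+d*(z-o[2])/d[2]
def proj(X,c):
    K,R,t=c;q=K@(R@np.asarray(X)+t);return q[:2]/q[2]
E
python3 - <<'E'
from h import *
ctrl.capture("scene");ctrl.capture("side")
for n in("scene","side"):
    c=cam(n);print(n,"campos",-c[1].T@c[2])
    for q,z in[(f"{a}_clip_tab",.018)for a in("red","yellow","green","blue")]+[(f"{a}_groove",.07)for a in("red","yellow","green","blue")]+[("petri_red",.01),("petri_clean",.01),("lever_knob",.114),("rotator",.03)]:
        r=ctrl.recognise(q,n)
        print(q,[(np.round(k["pixel"]),round(k["score"],2),at_z(k["pixel"],z,c)[:2])for k in r[:2]])
E
```

```text
scene campos [-0.0671  0.3739  0.8705]
red_clip_tab [(array([394., 212.]), 0.49, array([ 0.411 , -0.2733]))]
yellow_clip_tab [(array([361., 228.]), 0.43, array([ 0.4243, -0.1505]))]
green_clip_tab [(array([349., 203.]), 0.66, array([ 0.5218, -0.1856]))]
blue_clip_tab [(array([406., 207.]), 0.52, array([ 0.4058, -0.3164]))]
red_groove [(array([249., 249.]), 0.86, array([0.5141, 0.164 ]))]
yellow_groove [(array([247., 249.]), 0.68, array([0.5186, 0.1674])), (array([291., 234.]), 0.66, array([0.4906, 0.0474]))]
green_groove [(array([270., 243.]), 0.6, array([0.4997, 0.1082]))]
blue_groove [(array([221., 257.]), 0.59, array([0.5353, 0.233 ]))]
petri_red [(array([367., 189.]), 0.66, array([ 0.5405, -0.2773])), (array([186., 264.]), 0.55, array([0.616, 0.308]))]
petri_clean [(array([410., 165.]), 0.67, array([ 0.5422, -0.4791]))]
lever_knob [(array([186., 268.]), 0.49, array([0.5211, 0.321 ])), (array([235., 184.]), 0.16, array([0.7087, 0.0932]))]
rotator [(array([241., 224.]), 0.95, array([0.6368, 0.1258]))]
side campos [ 0.0382 -1.3226  0.6178]
red_clip_tab [(array([314., 261.]), 0.61, array([ 0.4175, -0.294 ]))]
yellow_clip_tab []
green_clip_tab [(array([337., 238.]), 0.43, array([ 0.5197, -0.1923]))]
blue_clip_tab [(array([315., 270.]), 0.59, array([ 0.4043, -0.3351]))]
red_groove []
yellow_groove [(array([363., 255.]), 0.21, array([ 0.502 , -0.3911]))]
green_groove [(array([316., 272.]), 0.24, array([ 0.3734, -0.4293]))]
blue_groove [(array([360., 255.]), 0.73, array([ 0.4972, -0.387 ])), (array([340., 240.]), 0.63, array([ 0.4815, -0.302 ]))]
petri_red [(array([361., 254.]), 0.75, array([ 0.5535, -0.2789]))]
petri_clean [(array([389., 294.]), 0.72, array([ 0.5302, -0.4766]))]
lever_knob []
rotator [(array([330., 169.]), 0.63, array([0.7141, 0.3489]))]
```

```bash
cat >> h.py <<'E'
def down(yaw,tilt=0):
    c,s=np.cos(yaw),np.sin(yaw)
    return np.array([[c,s,0],[s,-c,0],[0,0,-1.]])@Ro.from_euler("y",tilt).as_matrix()
def plan(wps,n=None,g=None):
    """wps: list of (pos,R,rows); prints rows in tool axes, rounded"""
    s=ctrl.observe();p=s["position"].copy();R=Ro.from_rotvec(s["orientation"]).as_matrix()
    S,D=[],[]
    for pos,Rt,k in wps:
        for i in range(k):
            f=1/(k-i)
            sl=np.round(R.T@(np.asarray(pos)-p)*f*1e3,1)
            dr=np.round(Ro.from_matrix(R.T@Rt).as_rotvec()*f,3)
            p=p+R@sl*1e-3;R=R@Ro.from_rotvec(dr).as_matrix()
            S.append([float(v)+0 for v in sl]);D.append([float(v)+0 for v in dr])
    for i in range(0,len(S),8):print("slide",S[i:i+8],"\ndr",D[i:i+8])
def st():
    s=ctrl.observe();R=Ro.from_rotvec(s["orientation"]).as_matrix()
    print("t",round(s["clock"],2),"pos",s["position"],"yaw",round(np.arctan2(R[1,0],R[0,0]),4),"F",s["force"],"w",round(s["width"],4),"ff",s["finger_force"],"j7",s["joints"][6]);return s
E
python3 - <<'E'
from h import *
st();plan([([.48,-.24,.21],down(0),16)])
E
```

```text
t 1.45 pos [ 0.2458 -0.6286  0.2313] yaw 0.3727 F [-0.3318 -0.5064 -0.2248] w 0.086 ff 0.0 j7 -0.06708782628100206
slide [[22.5, -17.3, 1.3], [22.1, -17.8, 1.3], [21.7, -18.3, 1.3], [21.2, -18.8, 1.3], [20.8, -19.3, 1.3], [20.3, -19.8, 1.3], [19.9, -20.2, 1.4], [19.4, -20.7, 1.3]] 
dr [[0.0, 0.0, 0.023], [0.0, 0.0, 0.023], [0.0, 0.0, 0.023], [0.0, 0.0, 0.023], [0.0, 0.0, 0.023], [0.0, 0.0, 0.023], [0.0, 0.0, 0.023], [0.0, 0.0, 0.024]]
slide [[18.9, -21.1, 1.4], [18.4, -21.5, 1.3], [17.9, -22.0, 1.4], [17.4, -22.4, 1.3], [16.8, -22.8, 1.4], [16.3, -23.2, 1.3], [15.8, -23.6, 1.4], [15.2, -23.9, 1.3]] 
dr [[0.0, 0.0, 0.023], [0.0, 0.0, 0.024], [0.0, 0.0, 0.023], [0.0, 0.0, 0.024], [0.0, 0.0, 0.023], [0.0, 0.0, 0.024], [0.0, 0.0, 0.023], [0.0, 0.0, 0.024]]
```

Call:
play_rows(slide=[[22.5,-17.5,1.3],[22,-18,1.3],[21.5,-18.5,1.3],[21,-19,1.3],[21,-19,1.3],[20,-20,1.3],[20,-20,1.3],[19.5,-20.5,1.3]], dr=[[0,0,0.023],[0,0,0.023],[0,0,0.023],[0,0,0.023],[0,0,0.023],[0,0,0.023],[0,0,0.023],[0,0,0.024]], gripper=[0,0,0,0,0,0,0,0])

```text
clock: 2.45
position: [0.3628, -0.4333, 0.221]
orientation: [3.128, 0.293, 0.0]
force: [-0.4, 0.2, 0.2]
width: 0.0855
finger_force: 0.0
```

Call:
play_rows(slide=[[19,-21,1.3],[18.5,-21.5,1.3],[18,-22,1.3],[17.5,-22.5,1.3],[17,-23,1.3],[16,-23,1.3],[16,-23.5,1.3],[15,-24,1.3]], dr=[[0,0,0.023],[0,0,0.024],[0,0,0.023],[0,0,0.024],[0,0,0.023],[0,0,0.024],[0,0,0.023],[0,0,0.024]], gripper=[0,0,0,0,0,0,0,0])

```text
clock: 3.45
position: [0.4802, -0.239, 0.2106]
orientation: [3.142, -0.002, 0.001]
force: [0.4, 0.0, -0.6]
width: 0.0853
finger_force: 0.0
```

```bash
python3 - <<'E'
from h import *
s=st();im=ctrl.capture("wrist");cv2.imwrite("pics/w1.png",im[:,:,::-1]);c=cam("wrist",s)
for q,z in[(f"{a}_clip_{b}",zz)for a in("red","yellow","green","blue")for b,zz in(("tab",.025),("ring",.004))]:
    r=ctrl.recognise(q,"wrist");print(q,[(np.round(k["pixel"]),round(k["score"],2),at_z(k["pixel"],z,c)[:2])for k in r[:2]])
E
```

```text
t 3.45 pos [ 0.4802 -0.239   0.2106] yaw -0.0012 F [ 0.4215  0.0261 -0.62  ] w 0.0853 ff 0.0 j7 -1.2537151068526209
red_clip_tab [(array([348., 224.]), 0.63, array([ 0.4299, -0.2726]))]
red_clip_ring [(array([345., 222.]), 0.85, array([ 0.424 , -0.2712])), (array([ 38., 145.]), 0.56, array([0.5054, 0.0328]))]
yellow_clip_tab []
yellow_clip_ring [(array([227., 220.]), 0.85, array([ 0.4272, -0.1478]))]
green_clip_tab [(array([257., 108.]), 0.69, array([ 0.5405, -0.1876]))]
green_clip_ring [(array([258., 110.]), 0.66, array([ 0.5383, -0.185 ])), (array([395., 231.]), 0.46, array([ 0.4145, -0.3242]))]
blue_clip_tab [(array([399., 232.]), 0.67, array([ 0.4212, -0.3236]))]
blue_clip_ring [(array([396., 230.]), 0.65, array([ 0.4152, -0.3254])), (array([347., 225.]), 0.62, array([ 0.4206, -0.2739]))]
```

View pics/w1.png

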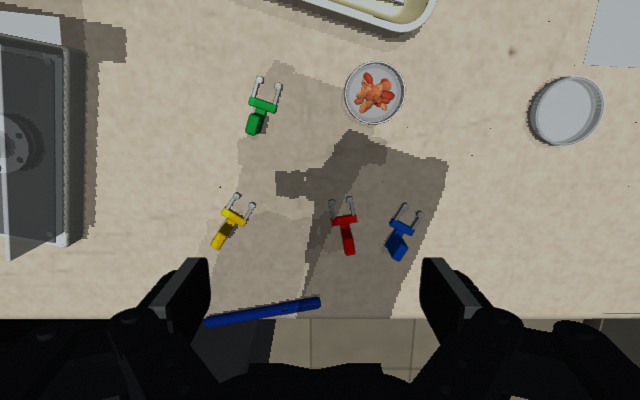

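Wrist view: four clips, mouths pointing away (green 260,108; yellow 232,222; red 345,225; blue 401,235), dishes at (373,93) and (565,110). Fit the poses by silhouette.

```bash
cat >> h.py <<'E'
from scipy.optimize import minimize
HUE={"red":(0,8),"yellow":(20,34),"green":(45,85),"blue":(105,125)}
def cmask(im,col):
    h=cv2.cvtColor(im,cv2.COLOR_RGB2HSV).astype(int);a,b=HUE[col];H=h[...,0]
    m=((H>=a)&(H<=b)|((col=="red")&(H>172)))&(h[...,1]>140)&(h[...,2]>40)
    return m.astype(np.uint8)
def blob(m,px,r=45):
    m=m.copy();k=np.zeros_like(m);cv2.circle(k,tuple(int(v)for v in px),r,1,-1);m&=k
    n,l,s,_=cv2.connectedComponentsWithStats(m);j=1+np.argmax(s[1:,4]);return (l==j).astype(np.uint8)
def box(a,b):return np.array([[x,y,z]for x in(a[0],b[0])for y in(a[1],b[1])for z in(a[2],b[2])])
BOX=[box((-9,-5,0),(9,5,36)),box((5,-5,0),(21.5,5,7)),box((12,-13.5,0),(21.5,13.5,7))]
def render(q,c,z0=0,sc=4):
    m=np.zeros((400*sc,640*sc),np.uint8);R=Ro.from_euler("z",q[2]).as_matrix()
    for B in BOX:
        P=np.array([proj(R@(b*1e-3)+[q[0],q[1],z0],c)for b in B])*sc
        cv2.fillConvexPoly(m,cv2.convexHull(np.round(P).astype(np.int32)),1)
    return m
def fit(m,c,q0,z0=0):
    M=cv2.resize(m,None,fx=4,fy=4,interpolation=cv2.INTER_LINEAR)
    M=(cv2.resize(m.astype(np.float32),None,fx=4,fy=4)>.5)
    def cost(q):
        r=render(q,c,z0)>0;return 1-(r&M).sum()/(r|M).sum()
    best=None
    for dy in(-.3,0,.3):
        q=np.array(q0)+[0,0,dy];S=np.array([q,q+[.005,0,0],q+[0,.005,0],q+[0,0,.2]])
        o=minimize(cost,q,method="Nelder-Mead",options=dict(initial_simplex=S,maxiter=120,xatol=1e-4,fatol=1e-4))
        if best is None or o.fun<best.fun:best=o
    return best.x,1-best.fun
E
python3 - <<'E'
from h import *
s=st();im=ctrl.capture("wrist");c=cam("wrist",s);v=im.copy()
for col,px,q0 in[("red",(345,225),(.42,-.272,0)),("yellow",(232,222),(.42,-.147,-.4)),("green",(260,110),(.53,-.187,-.2)),("blue",(401,235),(.41,-.325,-.4))]:
    m=blob(cmask(im,col),px);q,i=fit(m,c,q0);print(col,m.sum(),q,i)
    cs,_=cv2.findContours(cv2.resize(render(q,c),(640,400)),0,2);cv2.drawContours(v,cs,-1,(255,0,255),1)
cv2.imwrite("pics/w2.png",cv2.resize(v[60:270,200:450,::-1],None,fx=3,fy=2.8*1))
E
```

```text
t 3.9 pos [ 0.4794 -0.2406  0.2106] yaw -0.0013 F [-0.2832  0.0921 -0.4806] w 0.0855 ff 0.0 j7 -1.2506668679362225
red 529 [ 0.4099 -0.2731  0.1823] 0.8531090723751275
yellow 555 [ 0.416  -0.1463 -0.5935] 0.8501934235976789
green 296 [ 0.5418 -0.2004  1.7925] 0.4575835475578407
blue 635 [ 0.4038 -0.3231 -0.5103] 0.809694650402615
```

View pics/w2.png

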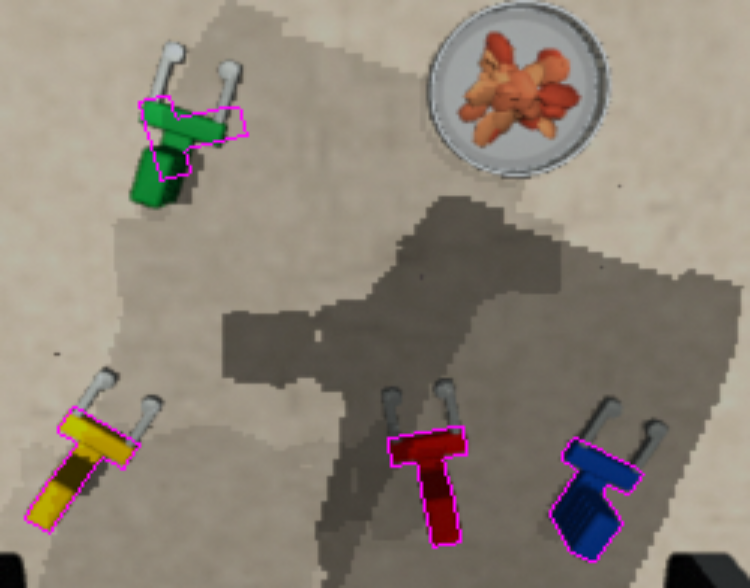

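```bash
sed -i 's/(45,85)/(40,98)/' h.py; python3 - <<'E'
from h import *
s=st();im=ctrl.capture("wrist");c=cam("wrist",s)
m=blob(cmask(im,"green"),(260,110));print(m.sum(),fit(m,c,(.53,-.187,-.3)))
plan([([.45,.13,.22],down(-.1),8)])
E
```

```text
t 3.95 pos [ 0.4794 -0.2404  0.2106] yaw -0.0013 F [-0.484  -0.1543  0.7679] w 0.0853 ff 0.0 j7 -1.2507938352208288
542 (array([ 0.5268, -0.1846, -0.3516]), np.float64(0.7447576486765212))
slide [[-3.7, -46.3, -1.2], [-4.3, -46.2, -1.2], [-4.9, -46.2, -1.2], [-5.4, -46.1, -1.2], [-6.0, -46.1, -1.2], [-6.5, -46.0, -1.1], [-7.2, -45.8, -1.2], [-7.7, -45.8, -1.1]] 
dr [[0.0, 0.0, 0.012], [0.0, 0.0, 0.012], [0.0, 0.0, 0.012], [0.0, 0.0, 0.013], [0.0, 0.0, 0.012], [0.0, 0.0, 0.013], [0.0, 0.0, 0.012], [0.0, 0.0, 0.013]]
```

Call:
play_rows(slide=[[-4,-46,-1.2],[-4,-46,-1.2],[-5,-46,-1.2],[-5.5,-46,-1.2],[-6,-46,-1.2],[-6.5,-46,-1.2],[-7,-46,-1.2],[-7.5,-46,-1.2]], dr=[[0,0,0.012],[0,0,0.012],[0,0,0.012],[0,0,0.013],[0,0,0.012],[0,0,0.013],[0,0,0.012],[0,0,0.013]], gripper=[100,165,165,165,165,165,165,165])

```text
clock: 5.0
position: [0.45, 0.1311, 0.2204]
orientation: [-3.138, 0.157, -0.001]
force: [0.4, 0.7, -0.4]
width: 0.0303
finger_force: 0.0
```

Call:
play_rows(slide=[[0,0,0],[0,0,0],[0,0,0],[0,0,0],[0,0,0],[0,0,0],[0,0,0],[0,0,0]], dr=[[0,0,0],[0,0,0],[0,0,0],[0,0,0],[0,0,0],[0,0,0],[0,0,0],[0,0,0]], gripper=[165,165,165,165,165,165,165,165])

```text
clock: 6.0
position: [0.4501, 0.1299, 0.2201]
orientation: [-3.138, 0.156, 0.0]
force: [-0.7, 0.4, -0.3]
width: 0.0302
finger_force: 0.0
```

```bash
python3 - <<'E'
from h import *
s=st();im=ctrl.capture("wrist");cv2.imwrite("pics/w3.png",im[:,:,::-1]);c=cam("wrist",s)
for col in HUE:
    m=cmask(im,col);n,l,S,C=cv2.connectedComponentsWithStats(m)
    for j in np.argsort(-S[1:,4])[:2]+1:
        x,y,w,h,a=S[j];print(col,a,(w,h),C[j],at_z(C[j],.0695,c))
E
```

```text
t 6.0 pos [0.4501 0.1299 0.2201] yaw -0.0992 F [-0.7026  0.4111 -0.2982] w 0.0302 ff 0.0 j7 -2.1415842641252874
red 728 (np.int32(31), np.int32(31)) [263.1291  78.1195] [0.5378 0.1613 0.0695]
yellow 977 (np.int32(43), np.int32(40)) [594.9591 171.4616] [ 0.4359 -0.1073  0.0695]
yellow 738 (np.int32(31), np.int32(30)) [428.229   94.6856] [0.5123 0.0322 0.0695]
green 686 (np.int32(29), np.int32(30)) [346.3615  86.4781] [0.525  0.0966 0.0695]
green 176 (np.int32(12), np.int32(27)) [635.3466  56.0795] [ 0.5252 -0.1277  0.0695]
blue 1071 (np.int32(94), np.int32(35)) [594.0121 261.5406] [ 0.3512 -0.1162  0.0695]
blue 803 (np.int32(33), np.int32(32)) [179.0162  69.6526] [0.5505 0.2258 0.0695]
```

View pics/w3.png

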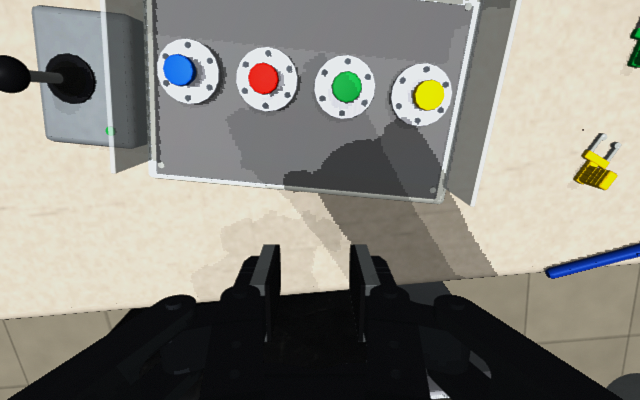

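Caps at the expected 66 mm spacing; rotator yaw ≈ -0.195. Now go above yellow.

```bash
python3 - <<'E'
from h import *
s=st();im=ctrl.capture("wrist");c=cam("wrist",s)
m=blob(cmask(im,"yellow"),(595,171),40);print(m.sum(),fit(m,c,(.416,-.146,-.5)))
plan([([.416,-.1463,.11],down(-.5935),8)])
E
```

```text
t 6.05 pos [0.4501 0.1299 0.2201] yaw -0.0992 F [ 0.2771 -0.2624 -0.1141] w 0.03 ff 0.0 j7 -2.1415559490069582
975 (array([ 0.4154, -0.1478, -0.6279]), np.float64(0.8769941935847567))
slide [[-0.8, 34.8, 13.8], [1.3, 34.8, 13.8], [3.5, 34.6, 13.8], [5.6, 34.3, 13.7], [7.7, 33.9, 13.8], [9.8, 33.4, 13.7], [11.9, 32.7, 13.8], [13.9, 32.0, 13.7]] 
dr [[0.0, 0.0, 0.062], [0.0, 0.0, 0.062], [0.0, 0.0, 0.062], [0.0, 0.0, 0.062], [0.0, 0.0, 0.062], [0.0, 0.0, 0.061], [0.0, 0.0, 0.062], [0.0, 0.0, 0.061]]
```

Call:
play_rows(slide=[[-1,35,14],[1.5,35,14],[3.5,34.5,14],[5.5,34.5,13.5],[7.5,34,13.5],[10,33.5,13.5],[12,32.5,13.5],[14,32,13.5]], dr=[[0,0,0.062],[0,0,0.062],[0,0,0.062],[0,0,0.062],[0,0,0.062],[0,0,0.062],[0,0,0.062],[0,0,0.062]], gripper=[165,165,165,165,165,165,165,165])

```text
clock: 7.1
position: [0.4159, -0.1481, 0.1103]
orientation: [-3.003, 0.924, -0.001]
force: [0.5, -0.4, -0.3]
width: 0.0301
finger_force: 0.0
```

```bash
cat >> h.py <<'E'
def look(col,guess,z=.010,up=None):
    s=st();im=ctrl.capture("wrist");c=cam("wrist",s)
    px=proj([guess[0],guess[1],.018],c);m=blob(cmask(im,col),px,90);q,i=fit(m,c,guess);print(col,m.sum(),q,"iou",i)
    v=im.copy();cs,_=cv2.findContours(cv2.resize(render(q,c),(640,400)),0,2);cv2.drawContours(v,cs,-1,(255,0,255),1)
    cv2.imwrite("pics/look_%s.png"%col,v[:,:,::-1])
    plan([([q[0],q[1],.05],down(q[2]),4),([q[0],q[1],z],down(q[2]),4)]);return q
E
python3 - <<'E'
from h import *
look("yellow",(.416,-.1463,-.5935))
E
```

```text
t 7.1 pos [ 0.4159 -0.1481  0.1103] yaw -0.5971 F [ 0.5498 -0.4384 -0.3051] w 0.0301 ff 0.0 j7 -2.0061250889361024
yellow 1104 [ 0.4162 -0.1462 -0.5905] iou 0.8861396199573214
slide [[-0.4, -1.5, 14.7], [-0.4, -1.4, 14.7], [-0.4, -1.4, 14.7], [-0.3, -1.5, 14.8], [0.0, 0.0, 10.0], [0.0, 0.0, 10.0], [0.0, 0.0, 10.0], [0.0, 0.0, 10.0]] 
dr [[0.0, 0.0, -0.003], [0.001, 0.0, -0.003], [0.0, 0.0, -0.004], [0.001, 0.001, -0.003], [0.0, 0.0, 0.0], [0.0, 0.0, 0.0], [0.0, 0.0, 0.0], [0.0, 0.0, 0.0]]
```

View pics/look_yellow.png

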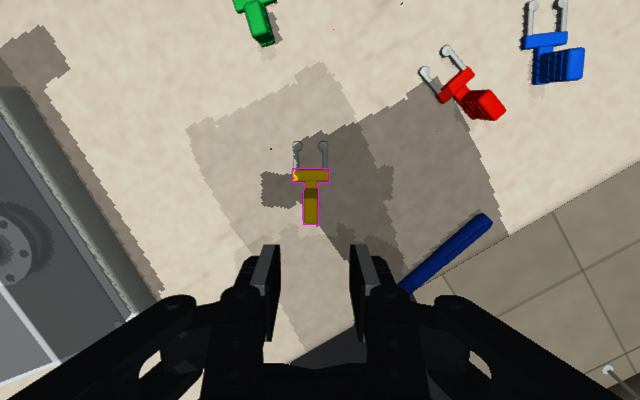

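Fit overlays the yellow clip exactly at (311,196). Descend and grip.

Call:
play_rows(slide=[[-0.4,-1.5,14.7],[-0.4,-1.5,14.7],[-0.4,-1.5,14.7],[-0.4,-1.4,14.7],[0,0,10],[0,0,10],[0,0,10],[0,0,10]], dr=[[0,0,-0.003],[0,0,-0.003],[0,0,0],[0,0,0],[0,0,0],[0,0,0],[0,0,0],[0,0,0]], gripper=[165,165,165,165,165,165,165,165])

```text
clock: 8.15
position: [0.418, -0.1413, 0.0113]
orientation: [-3.006, 0.912, -0.0]
force: [-0.5, 0.6, 0.3]
width: 0.0302
finger_force: 0.0
```

Call:
play_rows(slide=[[0,0,0],[0,0,0],[0,0,0],[0,0,0],[0,0,0],[0,0,0],[0,0,0],[0,0,0]], dr=[[0,0,0],[0,0,0],[0,0,0],[0,0,0],[0,0,0],[0,0,0],[0,0,0],[0,0,0]], gripper=[180,200,220,255,255,255,255,255])

```text
clock: 9.15
position: [0.4181, -0.1413, 0.0123]
orientation: [-3.006, 0.912, -0.001]
force: [-1.4, 0.1, 4.7]
width: 0.0089
finger_force: 58.6
```

```bash
cat >> h.py <<'E'
CAP={"red":(.5378,.1613),"green":(.525,.0966),"yellow":(.5123,.0322),"blue":(.5505,.2258)}
YAW=-.195
U=np.array([np.cos(YAW),np.sin(YAW),0])
def tabpos(col,short,z):return np.r_[CAP[col],0]-U*(.030+short)+[0,0,z]
E
python3 - <<'E'
from h import *
s=st();p=s["position"]
plan([(p+[0,0,.1],down(-.5),4),(tabpos("yellow",.045,.11),down(YAW),8),(tabpos("yellow",.042,.061),down(YAW),4)])
E
```

```text
t 9.15 pos [ 0.4181 -0.1413  0.0123] yaw -0.5894 F [-1.3574  0.0753  4.6655] w 0.0089 ff 58.57422351837158 j7 -2.0573576850441513
slide [[0.0, 0.0, -25.0], [0.0, 0.0, -25.0], [0.0, 0.0, -25.0], [0.1, 0.0, -25.0], [-9.0, -21.9, 0.3], [-8.2, -22.2, 0.3], [-7.3, -22.5, 0.3], [-6.5, -22.7, 0.3]] 
dr [[0.0, 0.0, -0.022], [0.0, 0.0, -0.022], [0.0, 0.0, -0.023], [0.0, -0.001, -0.022], [0.0, 0.0, -0.038], [0.0, 0.0, -0.038], [0.0, 0.0, -0.038], [0.0, 0.0, -0.038]]
slide [[-5.6, -23.0, 0.3], [-4.7, -23.1, 0.3], [-3.9, -23.3, 0.3], [-2.9, -23.5, 0.2], [0.7, 0.0, 12.3], [0.8, 0.0, 12.2], [0.7, 0.0, 12.3], [0.8, 0.0, 12.2]] 
dr [[0.0, 0.0, -0.038], [0.0, 0.0, -0.038], [0.0, 0.0, -0.039], [0.0, 0.0, -0.038], [0.0, 0.0, 0.0], [0.0, 0.0, 0.0], [0.0, 0.0, 0.0], [0.0, 0.0, 0.0]]
```

Gripped (width 8.9 mm). Lift higher (over the side panel), go to the pre‑insertion pose.

Call:
play_rows(slide=[[0,0,-20],[0,0,-35],[0,0,-35],[0,0,-35],[-9,-22,0],[-8,-22,0],[-7.5,-22.5,0],[-6.5,-22.5,0]], dr=[[0,0,-0.022],[0,0,-0.022],[0,0,-0.023],[0,0,-0.022],[0,0,-0.038],[0,0,-0.038],[0,0,-0.038],[0,0,-0.038]], gripper=[255,255,255,255,255,255,255,255])

```text
clock: 10.15
position: [0.4278, -0.0454, 0.1362]
orientation: [-3.095, 0.539, 0.002]
force: [0.3, -0.2, -0.9]
width: 0.0089
finger_force: 58.5
```

Call:
play_rows(slide=[[-5.5,-23,0],[-5,-23,0],[-4,-23.5,0],[-3,-23.5,0],[0,0,0],[0,0,0],[0,0,0],[0,0,0]], dr=[[0,0,-0.038],[0,0,-0.038],[0,0,-0.039],[0,0,-0.038],[0,0,0],[0,0,0],[0,0,0],[0,0,0]], gripper=[255,255,255,255,255,255,255,255])

```text
clock: 11.15
position: [0.438, 0.0463, 0.1369]
orientation: [3.126, -0.308, 0.0]
force: [-0.5, -0.1, -1.0]
width: 0.0089
finger_force: 58.5
```

```bash
cat >> h.py <<'E'
def inhand(col):
    s=st();im=ctrl.capture("wrist");c=cam("wrist",s);v=im.copy()
    cv2.imwrite("pics/hand_%s.png"%col,v[:,:,::-1])
    for k in CAP:
        m=cmask(im,k);n,l,S,C=cv2.connectedComponentsWithStats(m);m[360:]=0
        for j in range(1,n):
            if S[j,4]>150:print(k,S[j],C[j],at_z(C[j],.0695,c)[:2])
E
python3 - <<'E'
from h import *
inhand("yellow")
plan([(tabpos("yellow",.040,.064),down(YAW),6)])
E
```

```text
t 11.15 pos [0.438  0.0463 0.1369] yaw -0.1962 F [-0.5432 -0.1082 -0.9597] w 0.0089 ff 58.517478704452515 j7 -2.100069533457618
red [  57   65   50   44 1677] [81.6047 86.6959] [0.5377 0.1608]
green [602   0  38  20 324] [617.7037   7.4568] [ 0.5199 -0.1364]
green [ 176   65   42   43 1394] [196.2798  86.1521] [0.5253 0.0968]
yellow [ 293   65   41   43 1378] [312.9325  86.1052] [0.5124 0.0319]
yellow [ 284  206   62  100 2963] [314.7371 247.0071] [0.4153 0.0502]
blue [ 525  251  115   53 1777] [584.0951 277.9297] [ 0.3587 -0.1204]
slide [[0.9, -0.1, 12.1], [0.9, -0.1, 12.1], [1.0, -0.1, 12.2], [0.9, -0.1, 12.1], [1.0, 0.0, 12.2], [0.9, -0.1, 12.1]] 
dr [[0.0, 0.0, 0.0], [0.0, 0.0, 0.0], [0.0, 0.0, 0.0], [0.0, 0.0, 0.0], [0.0, 0.0, -0.001], [0.0, 0.0, 0.0]]
```

View pics/hand_yellow.png

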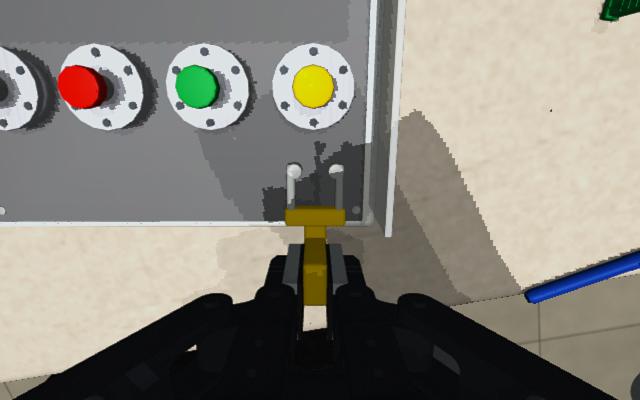

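Clip held straight at (315,247), cap at (313,86): aligned. Lower and push.

Call:
play_rows(slide=[[0.9,-0.1,12],[0.9,-0.1,12],[0.9,-0.1,12],[0.9,-0.1,12],[1,-0.1,12],[1,0,12.5],[0,0,0],[0,0,0]], dr=[[0,0,0],[0,0,0],[0,0,0],[0,0,0],[0,0,0],[0,0,0],[0,0,0],[0,0,0]], gripper=[255,255,255,255,255,255,255,255])

```text
clock: 12.2
position: [0.4437, 0.0462, 0.0644]
orientation: [-3.127, 0.306, -0.0]
force: [0.9, -0.2, -0.3]
width: 0.0088
finger_force: 58.5
```

Call:
play_rows(slide=[[6,0,0],[6,0,0],[6,0,0],[4,0,0],[0,0,0],[0,0,0],[0,0,0],[0,0,0]], dr=[[0,0,0],[0,0,0],[0,0,0],[0,0,0],[0,0,0],[0,0,0],[0,0,0],[0,0,0]], gripper=[255,255,255,255,255,255,255,255])

```text
clock: 13.2
position: [0.4651, 0.0419, 0.0644]
orientation: [3.127, -0.306, -0.0]
force: [-0.7, -0.2, -0.1]
width: 0.0088
finger_force: 58.5
```

Call:
play_rows(slide=[[3,0,0],[3,0,0],[3,0,0],[3,0,0],[3,0,0],[3,0,0],[0,0,0],[0,0,0]], dr=[[0,0,0],[0,0,0],[0,0,0],[0,0,0],[0,0,0],[0,0,0],[0,0,0],[0,0,0]], gripper=[255,255,255,255,255,255,255,255])

```text
clock: 14.2
position: [0.4823, 0.0385, 0.0643]
orientation: [3.127, -0.306, -0.002]
force: [-5.5, 2.2, 2.5]
width: 0.0088
finger_force: 64.4
```

```bash
python3 - <<'E'
from h import *
inhand("yellow2");print(tabpos("yellow",0,.064))
E
```

```text
t 14.2 pos [0.4823 0.0385 0.0643] yaw -0.1951 F [-5.4842  2.1693  2.4625] w 0.0088 ff 64.43935990333557 j7 -2.1356385800117756
red [   0  169   31   56 1280] [ 12.2789 196.5367] [0.5363 0.1523]
green [ 121  168   65   58 2864] [153.1051 196.1498] [0.5254 0.0962]
yellow [ 285  167   60  139 4848] [314.6322 224.5413] [0.5006 0.0343]
blue [602 379  38  21 504] [625.379  390.7302] [ 0.388  -0.0962]
[0.4829 0.038  0.064 ]
```

View pics/hand_yellow2.png

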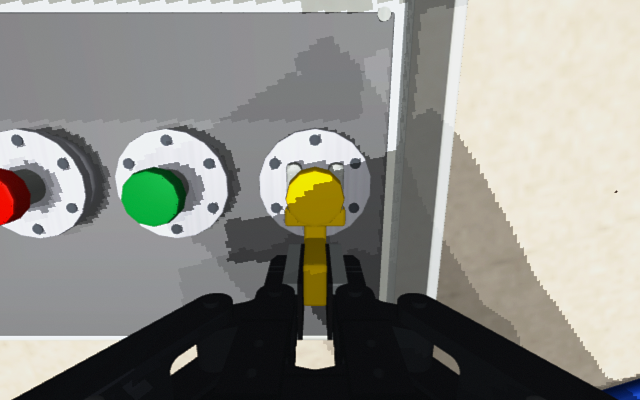

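Arms straddle the groove (cap at 315,195). Push on in small steps.

Call:
play_rows(slide=[[1,0,0],[0.5,0,0],[0.5,0,0],[0,0,0],[0,0,0],[0,0,0],[0,0,0],[0,0,0]], dr=[[0,0,0],[0,0,0],[0,0,0],[0,0,0],[0,0,0],[0,0,0],[0,0,0],[0,0,0]], gripper=[255,255,255,255,255,255,255,255])

```text
clock: 15.25
position: [0.4825, 0.0384, 0.0639]
orientation: [3.126, -0.305, -0.007]
force: [-15.6, 4.1, 9.5]
width: 0.0087
finger_force: 65.3
```

Call:
play_rows(slide=[[1,0,0],[0.5,0,0],[0.5,0,0],[0,0,0],[0,0,0],[0,0,0],[0,0,0],[0,0,0]], dr=[[0,0,0],[0,0,0],[0,0,0],[0,0,0],[0,0,0],[0,0,0],[0,0,0],[0,0,0]], gripper=[255,255,255,255,255,255,255,255])

```text
clock: 16.25
position: [0.4828, 0.0382, 0.0634]
orientation: [3.126, -0.304, -0.012]
force: [-23.7, 7.0, 12.3]
width: 0.0086
finger_force: 65.6
```

Hard stop at nominal home position. Relax, open, retreat up.

Call:
play_rows(slide=[[-2,0,0],[-1.5,0,0],[0,0,0],[0,0,0],[0,0,0],[0,0,0],[0,0,0],[0,0,0]], dr=[[0,0,0],[0,0,0],[0,0,0],[0,0,0],[0,0,0],[0,0,0],[0,0,0],[0,0,0]], gripper=[255,255,240,200,165,165,165,165])

```text
clock: 17.25
position: [0.4834, 0.0383, 0.0644]
orientation: [-3.127, 0.306, -0.0]
force: [0.1, 0.6, -0.2]
width: 0.0301
finger_force: 0.0
```

Call:
play_rows(slide=[[0,0,-15],[0,0,-30],[0,0,-35],[-5,20,-30],[-5,40,0],[-5,40,0],[-5,40,0],[0,15,0]], dr=[[0,0,0],[0,0,0],[0,0,0],[0,0,0],[0,0,0],[0,0,0],[0,0,0],[0,0,0]], gripper=[165,165,165,165,165,165,165,165])

```text
clock: 18.25
position: [0.4329, -0.1117, 0.1753]
orientation: [3.126, -0.31, 0.001]
force: [0.1, 0.4, -0.3]
width: 0.0297
finger_force: 0.0
```

```bash
python3 - <<'E'
from h import *
s=st();im=ctrl.capture("wrist");cv2.imwrite("pics/w5.png",im[:,:,::-1])
plan([([.5,-.20,.2],down(-.3),8)])
E
```

```text
t 18.25 pos [ 0.4329 -0.1117  0.1753] yaw -0.1977 F [ 0.0657  0.4346 -0.317 ] w 0.0297 ff 0.0 j7 -1.6954399355198777
slide [[10.4, 9.1, -3.1], [10.5, 8.9, -3.1], [10.6, 8.8, -3.1], [10.7, 8.7, -3.1], [10.8, 8.5, -3.1], [10.9, 8.4, -3.1], [11.0, 8.3, -3.1], [11.1, 8.1, -3.0]] 
dr [[0.0, 0.0, 0.013], [0.0, 0.0, 0.013], [0.0, 0.0, 0.013], [0.0, 0.0, 0.013], [0.0, 0.0, 0.012], [0.0, 0.0, 0.013], [0.0, 0.0, 0.012], [0.0, -0.001, 0.013]]
```

View pics/w5.png

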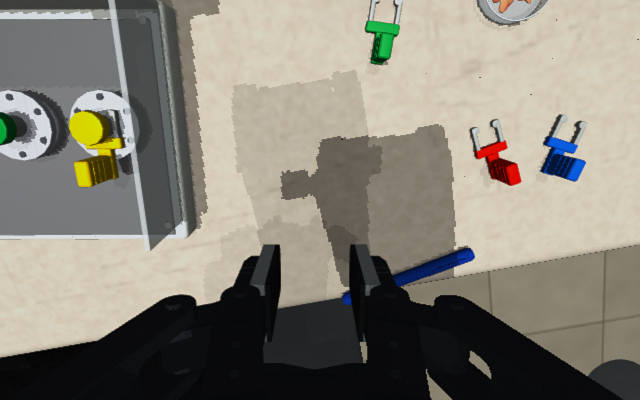

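Yellow sits home (92,128 with tab behind). Next green, at (381,40) in view.

```bash
python3 - <<'E'
from h import *
plan([([.5268,-.1846,.12],down(-.35),6)])
E
```

```text
slide [[17.7, 8.7, 9.2], [17.9, 8.3, 9.2], [18.1, 7.8, 9.2], [18.3, 7.4, 9.2], [18.4, 6.9, 9.3], [18.6, 6.4, 9.2]] 
dr [[0.0, 0.0, 0.025], [0.0, 0.0, 0.025], [0.0, 0.0, 0.025], [0.0, 0.0, 0.026], [0.0, 0.0, 0.025], [0.0, -0.001, 0.026]]
```

Call:
play_rows(slide=[[18,9,9],[18,8,9],[18,8,9],[18,7.5,9],[18.5,7,9],[18.5,6.5,9],[0,0,0],[0,0,0]], dr=[[0,0,0.025],[0,0,0.025],[0,0,0.025],[0,0,0.026],[0,0,0.025],[0,0,0.026],[0,0,0],[0,0,0]], gripper=[165,165,165,165,165,165,165,165])

```text
clock: 19.3
position: [0.5274, -0.1811, 0.1206]
orientation: [-3.094, 0.541, 0.0]
force: [0.3, -0.1, 0.4]
width: 0.0298
finger_force: 0.0
```

Call:
play_rows(slide=[[0,0,0],[0,0,0],[0,0,0],[0,0,0],[0,0,0],[0,0,0],[0,0,0],[0,0,0]], dr=[[0,0,0],[0,0,0],[0,0,0],[0,0,0],[0,0,0],[0,0,0],[0,0,0],[0,0,0]], gripper=[165,165,165,165,165,165,165,165])

```text
clock: 20.3
position: [0.5274, -0.1822, 0.1203]
orientation: [-3.094, 0.543, 0.0]
force: [0.7, -0.2, -0.2]
width: 0.0302
finger_force: 0.0
```

```bash
python3 - <<'E'
from h import *
look("green",(.5268,-.1846,-.35),.011)
E
```

```text
t 20.3 pos [ 0.5274 -0.1822  0.1203] yaw -0.3473 F [ 0.6905 -0.1854 -0.2404] w 0.0302 ff 0.0 j7 -1.7620273187855016
green 932 [ 0.5263 -0.1845 -0.3355] iou 0.8332867601855474
slide [[0.0, 0.6, 17.6], [-0.1, 0.7, 17.6], [0.0, 0.6, 17.5], [-0.1, 0.7, 17.6], [0.0, 0.0, 9.7], [0.0, 0.0, 9.8], [0.0, 0.0, 9.7], [0.0, 0.0, 9.8]] 
dr [[0.0, 0.0, -0.003], [0.0, 0.0, -0.003], [0.0, 0.0, -0.003], [0.0, 0.0, -0.003], [0.0, 0.0, 0.0], [0.0, 0.0, 0.0], [0.0, 0.0, 0.0], [0.0, 0.0, 0.0]]
```

Call:
play_rows(slide=[[0,0.6,17.5],[0,0.6,17.5],[0,0.6,17.5],[0,0.6,17.5],[0,0,10],[0,0,10],[0,0,10],[0,0,9]], dr=[[0,0,-0.003],[0,0,-0.003],[0,0,-0.003],[0,0,-0.003],[0,0,0],[0,0,0],[0,0,0],[0,0,0]], gripper=[165,165,165,165,165,165,165,165])

```text
clock: 21.35
position: [0.5267, -0.1844, 0.0109]
orientation: [-3.098, 0.524, -0.0]
force: [0.0, 0.6, -0.5]
width: 0.0302
finger_force: 0.0
```

Call:
play_rows(slide=[[0,0,0],[0,0,0],[0,0,0],[0,0,0],[0,0,0],[0,0,0],[0,0,0],[0,0,0]], dr=[[0,0,0],[0,0,0],[0,0,0],[0,0,0],[0,0,0],[0,0,0],[0,0,0],[0,0,0]], gripper=[165,180,200,255,255,255,255,255])

```text
clock: 22.35
position: [0.5268, -0.1845, 0.0118]
orientation: [3.098, -0.524, 0.001]
force: [-0.2, 0.4, 7.7]
width: 0.009
finger_force: 59.1
```

```bash
python3 - <<'E'
from h import *
s=st();p=s["position"];R=Ro.from_rotvec(s["orientation"]).as_matrix()
plan([(p+[0,0,.13],R,4),(tabpos("green",.040,p[2]+.13),down(YAW),10)])
E
```

```text
t 22.35 pos [ 0.5268 -0.1845  0.0118] yaw -0.3353 F [-0.2105  0.3991  7.6717] w 0.009 ff 59.141133427619934 j7 -1.7804859323187083
slide [[0.0, 0.0, -32.5], [0.0, 0.0, -32.5], [0.0, 0.0, -32.5], [0.1, 0.0, -32.5], [-16.4, -25.5, 0.0], [-16.0, -25.7, 0.0], [-15.6, -26.0, 0.0], [-15.3, -26.2, 0.0]] 
dr [[0.0, 0.0, 0.0], [0.0, 0.0, 0.0], [0.0, 0.0, 0.0], [0.0, 0.0, 0.0], [0.0, 0.0, -0.014], [0.0, 0.0, -0.014], [0.0, 0.0, -0.014], [0.0, 0.0, -0.014]]
slide [[-14.9, -26.4, 0.0], [-14.5, -26.6, 0.0], [-14.2, -26.8, 0.0], [-13.8, -27.0, 0.0], [-13.4, -27.1, 0.0], [-13.0, -27.4, -0.1]] 
dr [[0.0, 0.0, -0.014], [0.0, 0.0, -0.014], [0.0, 0.0, -0.014], [0.0, 0.0, -0.014], [0.0, 0.0, -0.014], [0.0, -0.001, -0.014]]
```

Call:
play_rows(slide=[[0,0,-20],[0,0,-40],[0,0,-40],[0,0,-30],[-16.5,-25.5,0],[-16,-25.5,0],[-15.5,-26,0],[-15.5,-26,0]], dr=[[0,0,0],[0,0,0],[0,0,0],[0,0,0],[0,0,-0.014],[0,0,-0.014],[0,0,-0.014],[0,0,-0.014]], gripper=[255,255,255,255,255,255,255,255])

```text
clock: 23.35
position: [0.4977, -0.0659, 0.1415]
orientation: [-3.111, 0.437, -0.001]
force: [0.3, 1.1, -0.4]
width: 0.0085
finger_force: 58.4
```

Call:
play_rows(slide=[[-15,-26.5,0],[-14.5,-26.5,0],[-14,-27,0],[-14,-27,0],[-13.5,-27,0],[-13,-27.5,0],[0,0,0],[0,0,0]], dr=[[0,0,-0.014],[0,0,-0.014],[0,0,-0.014],[0,0,-0.014],[0,0,-0.014],[0,0,-0.014],[0,0,0],[0,0,0]], gripper=[255,255,255,255,255,255,255,255])

```text
clock: 24.35
position: [0.4556, 0.1097, 0.1414]
orientation: [3.126, -0.307, 0.0]
force: [-0.2, 0.4, -1.2]
width: 0.0088
finger_force: 58.5
```

Call:
play_rows(slide=[[0,0,5],[0,0,5],[0,0,0],[0,0,0],[0,0,0],[0,0,0],[0,0,0],[0,0,0]], dr=[[0,0,0],[0,0,0],[0,0,0],[0,0,0],[0,0,0],[0,0,0],[0,0,0],[0,0,0]], gripper=[255,255,255,255,255,255,255,255])

```text
clock: 25.35
position: [0.4555, 0.1102, 0.1314]
orientation: [-3.127, 0.306, -0.0]
force: [-1.0, -0.2, -0.2]
width: 0.0086
finger_force: 58.5
```

```bash
cat >> h.py <<'E'
def held(col,dz=.012):
    "fit the held clip (offset in tool frame)"
    s=st();im=ctrl.capture("wrist");c=cam("wrist",s);R=Ro.from_rotvec(s["orientation"]).as_matrix();yaw=np.arctan2(R[1,0],R[0,0])
    z0=s["position"][2]-dz;px=proj(s["position"]+[0,0,.015],c);m=cmask(im,col)
    m=blob(m,proj(np.r_[s["position"][:2],z0+.018],c),70);cv2.imwrite("pics/held_%s.png"%col,im[:,:,::-1])
    C=[m_ for m_ in [cv2.connectedComponentsWithStats(cmask(im,col))]][0]
    for j in range(1,C[0]):
        if C[2][j,4]>200:print("blob",C[2][j],at_z(C[3][j],.0695,c)[:2])
    ys,xs=np.nonzero(m);print("held blob cols",xs.min(),xs.max(),"rows",ys.min(),ys.max(),"lateral mean px",xs.mean())
    return s
E
python3 - <<'E'
from h import *
held("green");plan([(tabpos("green",.040,.063),down(YAW),6)])
E
```

```text
t 25.35 pos [0.4555 0.1102 0.1314] yaw -0.1951 F [-1.0395 -0.2053 -0.1566] w 0.0086 ff 58.50020170211792 j7 -2.2464974262076143
blob [ 293   74   42   43 1392] [0.5251 0.0967]
blob [ 285  209   60  100 2915] [0.4332 0.114 ]
held blob cols 285 344 rows 209 308 lateral mean px 314.6147512864494
slide [[0.1, 0.0, 11.4], [0.1, 0.0, 11.4], [0.1, 0.0, 11.4], [0.2, 0.0, 11.4], [0.1, 0.0, 11.4], [0.2, -0.1, 11.4]] 
dr [[0.0, 0.0, 0.0], [0.0, 0.0, 0.0], [0.0, 0.0, 0.0], [0.0, 0.0, 0.0], [0.0, 0.0, 0.0], [0.0, 0.0, 0.0]]
```

Call:
play_rows(slide=[[0.1,0,11.4],[0.1,0,11.4],[0.1,0,11.4],[0.1,0,11.4],[0.2,0,11.4],[0.2,0,11.4],[0,0,0],[0,0,0]], dr=[[0,0,0],[0,0,0],[0,0,0],[0,0,0],[0,0,0],[0,0,0],[0,0,0],[0,0,0]], gripper=[255,255,255,255,255,255,255,255])

```text
clock: 26.4
position: [0.4565, 0.1102, 0.0631]
orientation: [-3.126, 0.306, -0.0]
force: [-0.4, 0.7, -0.7]
width: 0.0084
finger_force: 58.5
```

Call:
play_rows(slide=[[6,0,0],[6,0,0],[6,0,0],[4,0,0],[3,0,0],[3,0,0],[3,0,0],[3,0,0]], dr=[[0,0,0],[0,0,0],[0,0,0],[0,0,0],[0,0,0],[0,0,0],[0,0,0],[0,0,0]], gripper=[255,255,255,255,255,255,255,255])

```text
clock: 27.4
position: [0.489, 0.1037, 0.0626]
orientation: [3.127, -0.305, -0.002]
force: [-3.3, 2.4, -0.4]
width: 0.0085
finger_force: 58.8
```

Call:
play_rows(slide=[[3,0,0],[3,0,0],[1,0,0],[0.5,0,0],[0,0,0],[0,0,0],[0,0,0],[0,0,0]], dr=[[0,0,0],[0,0,0],[0,0,0],[0,0,0],[0,0,0],[0,0,0],[0,0,0],[0,0,0]], gripper=[255,255,255,255,255,255,255,255])

```text
clock: 28.4
position: [0.4961, 0.1021, 0.0628]
orientation: [3.126, -0.306, -0.003]
force: [-7.9, 2.9, 4.6]
width: 0.0088
finger_force: 59.5
```

```bash
python3 - <<'E'
from h import *
st();print(tabpos("green",0,.063))
E
```

```text
t 28.4 pos [0.4961 0.1021 0.0628] yaw -0.195 F [-7.8637  2.8757  4.5539] w 0.0088 ff 59.496216773986816 j7 -2.2652466003957343
[0.4956 0.1024 0.063 ]
```

Call:
play_rows(slide=[[1,0,0],[1,0,0],[0.5,0,0],[0,0,0],[0,0,0],[0,0,0],[0,0,0],[0,0,0]], dr=[[0,0,0],[0,0,0],[0,0,0],[0,0,0],[0,0,0],[0,0,0],[0,0,0],[0,0,0]], gripper=[255,255,255,255,255,255,255,255])

```text
clock: 29.4
position: [0.4965, 0.102, 0.0624]
orientation: [3.126, -0.304, -0.008]
force: [-20.6, 5.2, 12.3]
width: 0.0086
finger_force: 60.6
```

Call:
play_rows(slide=[[-2,0,0],[-1.5,0,0],[0,0,0],[0,0,0],[0,0,0],[0,0,-10],[0,0,-40],[0,0,-50]], dr=[[0,0,0],[0,0,0],[0,0,0],[0,0,0],[0,0,0],[0,0,0],[0,0,0],[0,0,0]], gripper=[255,255,220,165,165,165,165,165])

```text
clock: 30.4
position: [0.4955, 0.1021, 0.1641]
orientation: [3.127, -0.306, -0.002]
force: [1.4, -0.4, 0.7]
width: 0.0304
finger_force: 0.0
```

Call:
play_rows(slide=[[-5,40,0],[-5,45,0],[-5,45,0],[-5,45,0],[-5,45,0],[-2,40,0],[0,0,0],[0,0,0]], dr=[[0,0,0],[0,0,0],[0,0,0],[0,0,0],[0,0,0],[0,0,0],[0,0,0],[0,0,0]], gripper=[165,165,165,165,165,165,165,165])

```text
clock: 31.4
position: [0.4194, -0.1471, 0.1634]
orientation: [-3.126, 0.306, -0.001]
force: [0.2, -0.1, 0.8]
width: 0.0302
finger_force: 0.0
```

```bash
python3 - <<'E'
from h import *
s=st();im=ctrl.capture("wrist");c=cam("wrist",s)
for k,g in(("red",(.4099,-.2731,.18)),("blue",(.4038,-.3231,-.51))):
    m=blob(cmask(im,k),proj([g[0],g[1],.02],c),60);print(k,m.sum(),fit(m,c,g))
cv2.imwrite("pics/w6.png",im[:,:,::-1])
plan([([.4099,-.2731,.12],down(.18),6)])
E
```

```text
t 31.4 pos [ 0.4194 -0.1471  0.1634] yaw -0.1952 F [ 0.2027 -0.1081  0.8062] w 0.0302 ff 0.0 j7 -1.6036109149073277
red 1019 (array([ 0.4098, -0.2734,  0.1944]), np.float64(0.8261994117050411))
blue 1182 (array([ 0.4035, -0.3233, -0.4546]), np.float64(0.8534572659260938))
slide [[2.5, 21.0, 7.2], [1.2, 21.1, 7.2], [-0.1, 21.1, 7.2], [-1.5, 21.0, 7.2], [-2.8, 20.9, 7.2], [-4.0, 20.8, 7.3]] 
dr [[0.0, 0.0, -0.062], [0.0, 0.0, -0.062], [0.0, 0.0, -0.063], [0.0, 0.0, -0.062], [0.0, 0.0, -0.063], [0.0, -0.001, -0.062]]
```

Call:
play_rows(slide=[[2.5,21,7],[1,21,7],[0,21,7],[-1.5,21,7.5],[-3,21,7.5],[-4,21,7.5],[0,0,0],[0,0,0]], dr=[[0,0,-0.062],[0,0,-0.062],[0,0,-0.063],[0,0,-0.063],[0,0,-0.063],[0,0,-0.062],[0,0,0],[0,0,0]], gripper=[165,165,165,165,165,165,165,165])

```text
clock: 32.45
position: [0.4097, -0.2729, 0.1195]
orientation: [-3.128, -0.283, -0.0]
force: [0.5, 0.6, 0.1]
width: 0.0303
finger_force: 0.0
```

Call:
play_rows(slide=[[0,0,0],[0,0,0],[0,0,0],[0,0,0],[0,0,0],[0,0,0],[0,0,0],[0,0,0]], dr=[[0,0,0],[0,0,0],[0,0,0],[0,0,0],[0,0,0],[0,0,0],[0,0,0],[0,0,0]], gripper=[165,165,165,165,165,165,165,165])

```text
clock: 33.45
position: [0.4092, -0.2741, 0.1194]
orientation: [-3.129, -0.282, 0.0]
force: [0.5, -0.2, 0.2]
width: 0.0304
finger_force: 0.0
```

```bash
python3 - <<'E'
from h import *
look("red",(.4099,-.2731,.185),.0115)
E
```

```text
t 33.45 pos [ 0.4092 -0.2741  0.1194] yaw 0.1796 F [ 0.4759 -0.1688  0.1873] w 0.0304 ff 0.0 j7 -0.9766416160182712
red 1025 [ 0.4099 -0.2729  0.173 ] iou 0.8775909906969153
slide [[0.2, -0.2, 17.4], [0.2, -0.3, 17.3], [0.2, -0.2, 17.4], [0.3, -0.3, 17.3], [0.0, 0.0, 9.6], [0.0, 0.0, 9.6], [0.0, 0.0, 9.7], [0.0, 0.0, 9.6]] 
dr [[0.0, 0.0, 0.002], [0.0, 0.0, 0.002], [0.0, 0.0, 0.001], [0.0, 0.0, 0.002], [0.0, 0.0, 0.0], [0.0, 0.0, 0.0], [0.0, 0.0, 0.0], [0.0, 0.0, 0.0]]
```

Call:
play_rows(slide=[[0.2,-0.2,17.5],[0.2,-0.3,17.5],[0.2,-0.2,17.5],[0.2,-0.3,17],[0,0,9.5],[0,0,9.5],[0,0,9.5],[0,0,9.5]], dr=[[0,0,0.002],[0,0,0.002],[0,0,0.002],[0,0,0],[0,0,0],[0,0,0],[0,0,0],[0,0,0]], gripper=[165,165,165,165,165,165,165,165])

```text
clock: 34.5
position: [0.4099, -0.273, 0.0115]
orientation: [3.13, 0.272, 0.0]
force: [0.2, 0.2, -0.4]
width: 0.0302
finger_force: 0.0
```

Call:
play_rows(slide=[[0,0,0],[0,0,0],[0,0,0],[0,0,0],[0,0,0],[0,0,0],[0,0,0],[0,0,0]], dr=[[0,0,0],[0,0,0],[0,0,0],[0,0,0],[0,0,0],[0,0,0],[0,0,0],[0,0,0]], gripper=[165,180,200,255,255,255,255,255])

```text
clock: 35.5
position: [0.41, -0.273, 0.0123]
orientation: [3.129, 0.273, 0.001]
force: [-0.9, 0.3, 6.0]
width: 0.0088
finger_force: 60.0
```

```bash
python3 - <<'E'
from h import *
s=st();p=s["position"];R=Ro.from_rotvec(s["orientation"]).as_matrix()
plan([(p+[0,0,.13],R,4),(tabpos("red",.040,p[2]+.13),down(YAW),12)])
E
```

```text
t 35.5 pos [ 0.41   -0.273   0.0123] yaw 0.1737 F [-0.863   0.2602  6.0084] w 0.0088 ff 59.959309101104736 j7 -1.0227888341032336
slide [[0.0, 0.0, -32.5], [0.0, 0.0, -32.5], [0.0, 0.0, -32.5], [0.1, 0.0, -32.5], [11.3, -35.9, 0.0], [10.2, -36.2, 0.0], [9.1, -36.5, 0.0], [7.9, -36.8, 0.0]] 
dr [[0.0, 0.0, 0.0], [0.0, 0.0, 0.0], [0.0, 0.0, 0.0], [0.0, 0.0, 0.0], [0.0, 0.0, 0.031], [0.0, 0.0, 0.031], [0.0, 0.0, 0.031], [0.0, 0.0, 0.031]]
slide [[6.8, -37.0, 0.0], [5.6, -37.2, 0.0], [4.5, -37.4, 0.0], [3.3, -37.5, 0.0], [2.2, -37.6, 0.0], [1.0, -37.7, 0.0], [-0.1, -37.6, 0.0], [-1.3, -37.7, -0.1]] 
dr [[0.0, 0.0, 0.031], [0.0, 0.0, 0.031], [0.0, 0.0, 0.03], [0.0, 0.0, 0.031], [0.0, 0.0, 0.03], [0.0, 0.0, 0.031], [0.0, 0.0, 0.03], [0.0, -0.001, 0.031]]
```

Call:
play_rows(slide=[[0,0,-20],[0,0,-40],[0,0,-40],[0,0,-30],[11,-36,0],[10,-36,0],[9,-36.5,0],[8,-37,0]], dr=[[0,0,0],[0,0,0],[0,0,0],[0,0,0],[0,0,0.031],[0,0,0.031],[0,0,0.031],[0,0,0.031]], gripper=[255,255,255,255,255,255,255,255])

```text
clock: 36.5
position: [0.4291, -0.1226, 0.1421]
orientation: [3.14, 0.076, 0.001]
force: [0.0, -0.1, -1.0]
width: 0.0086
finger_force: 59.0
```

Call:
play_rows(slide=[[7,-37,0],[5.5,-37,0],[4.5,-37.5,0],[3.5,-37.5,0],[2,-37.5,0],[1,-37.5,0],[0,-37.5,0],[-1,-37.5,0]], dr=[[0,0,0.031],[0,0,0.031],[0,0,0.03],[0,0,0.031],[0,0,0.03],[0,0,0.031],[0,0,0.03],[0,0,0.031]], gripper=[255,255,255,255,255,255,255,255])

```text
clock: 37.5
position: [0.4689, 0.1754, 0.1421]
orientation: [-3.126, 0.308, -0.0]
force: [0.2, -0.4, -0.6]
width: 0.009
finger_force: 59.0
```

Call:
play_rows(slide=[[0,0,5],[0,0,5],[0,0,0],[0,0,0],[0,0,0],[0,0,0],[0,0,0],[0,0,0]], dr=[[0,0,0],[0,0,0],[0,0,0],[0,0,0],[0,0,0],[0,0,0],[0,0,0],[0,0,0]], gripper=[255,255,255,255,255,255,255,255])

```text
clock: 38.5
position: [0.4688, 0.1742, 0.132]
orientation: [-3.127, 0.306, -0.0]
force: [0.3, -0.5, -0.3]
width: 0.0087
finger_force: 59.0
```

```bash
python3 - <<'E'
from h import *
held("red");plan([(tabpos("red",.040,.0635),down(YAW),6)])
E
```

```text
t 38.5 pos [0.4688 0.1742 0.132 ] yaw -0.1953 F [ 0.2505 -0.5006 -0.3354] w 0.0087 ff 58.99737238883972 j7 -2.3808841119856643
blob [ 292   75   42   44 1403] [0.5379 0.1613]
blob [ 285  207   61  100 2993] [0.4475 0.1779]
held blob cols 285 345 rows 207 306 lateral mean px 314.55362512529234
slide [[0.0, -0.1, 11.4], [0.0, -0.1, 11.4], [0.1, -0.1, 11.4], [0.0, -0.1, 11.4], [0.1, -0.1, 11.4], [0.0, -0.2, 11.4]] 
dr [[0.0, 0.0, 0.0], [0.0, 0.0, 0.0], [0.0, 0.0, 0.0], [0.0, 0.0, 0.0], [0.0, 0.0, 0.0], [0.0, 0.0, 0.0]]
```

Call:
play_rows(slide=[[0,-0.1,11.4],[0,-0.1,11.4],[0,-0.1,11.4],[0,-0.1,11.4],[0.1,-0.1,11.4],[0.1,-0.1,11.4],[0,0,0],[0,0,0]], dr=[[0,0,0],[0,0,0],[0,0,0],[0,0,0],[0,0,0],[0,0,0],[0,0,0],[0,0,0]], gripper=[255,255,255,255,255,255,255,255])

```text
clock: 39.55
position: [0.4693, 0.1749, 0.0637]
orientation: [-3.126, 0.306, -0.0]
force: [-0.4, 0.3, -0.1]
width: 0.0086
finger_force: 59.0
```

Call:
play_rows(slide=[[6,0,0],[6,0,0],[6,0,0],[4,0,0],[3,0,0],[3,0,0],[3,0,0],[3,0,0]], dr=[[0,0,0],[0,0,0],[0,0,0],[0,0,0],[0,0,0],[0,0,0],[0,0,0],[0,0,0]], gripper=[255,255,255,255,255,255,255,255])

```text
clock: 40.55
position: [0.5019, 0.1684, 0.0633]
orientation: [3.127, -0.305, -0.002]
force: [-2.3, 2.1, -1.1]
width: 0.0087
finger_force: 58.9
```

Call:
play_rows(slide=[[3,0,0],[2,0,0],[1,0,0],[1,0,0],[1,0,0],[0,0,0],[0,0,0],[0,0,0]], dr=[[0,0,0],[0,0,0],[0,0,0],[0,0,0],[0,0,0],[0,0,0],[0,0,0],[0,0,0]], gripper=[255,255,255,255,255,255,255,255])

```text
clock: 41.55
position: [0.5084, 0.167, 0.0634]
orientation: [3.126, -0.305, -0.005]
force: [-13.1, 2.5, 8.6]
width: 0.0088
finger_force: 60.3
```

```bash
python3 - <<'E'
from h import *
st();print(tabpos("red",0,.0635))
E
```

```text
t 41.55 pos [0.5084 0.167  0.0634] yaw -0.1944 F [-13.0511   2.529    8.5727] w 0.0088 ff 60.340222120285034 j7 -2.39019315002354
[0.5084 0.1671 0.0635]
```

Call:
play_rows(slide=[[1,0,0],[0.5,0,0],[0,0,0],[0,0,0],[0,0,0],[0,0,0],[0,0,0],[0,0,0]], dr=[[0,0,0],[0,0,0],[0,0,0],[0,0,0],[0,0,0],[0,0,0],[0,0,0],[0,0,0]], gripper=[255,255,255,255,255,255,255,255])

```text
clock: 42.55
position: [0.5087, 0.1669, 0.0629]
orientation: [3.126, -0.304, -0.008]
force: [-17.5, 4.7, 7.9]
width: 0.0092
finger_force: 60.0
```

Call:
play_rows(slide=[[-2,0,0],[-1.5,0,0],[0,0,0],[0,0,0],[0,0,0],[0,0,-10],[0,0,-40],[0,0,-50]], dr=[[0,0,0],[0,0,0],[0,0,0],[0,0,0],[0,0,0],[0,0,0],[0,0,0],[0,0,0]], gripper=[255,255,220,165,165,165,165,165])

```text
clock: 43.55
position: [0.5078, 0.1669, 0.1647]
orientation: [3.126, -0.306, -0.002]
force: [0.0, 0.3, 0.6]
width: 0.0302
finger_force: 0.0
```

```bash
python3 - <<'E'
from h import *
st();plan([([.405,-.28,.164],down(-.45),11),([.4035,-.3233,.12],down(-.45),3)])
E
```

```text
t 43.55 pos [0.5078 0.1669 0.1647] yaw -0.195 F [0.0266 0.3149 0.6204] w 0.0302 ff 0.0 j7 -2.323556393935757
slide [[-1.3, 41.7, 0.1], [-0.3, 41.7, 0.1], [0.6, 41.7, 0.1], [1.6, 41.6, 0.1], [2.5, 41.6, 0.1], [3.5, 41.5, 0.1], [4.4, 41.5, 0.1], [5.4, 41.3, 0.1]] 
dr [[0.0, 0.0, 0.023], [0.0, 0.0, 0.023], [0.0, 0.0, 0.023], [0.0, 0.0, 0.023], [0.0, 0.0, 0.023], [0.0, 0.0, 0.023], [0.0, 0.0, 0.023], [0.0, 0.0, 0.023]]
slide [[6.4, 41.2, 0.0], [7.3, 41.0, 0.1], [8.3, 40.9, 0.0], [5.8, 13.2, 14.7], [5.8, 13.2, 14.7], [5.9, 13.3, 14.6]] 
dr [[0.0, 0.0, 0.024], [0.0, 0.001, 0.023], [0.001, 0.0, 0.024], [0.0, 0.0, 0.0], [0.0, 0.0, 0.0], [0.0, 0.0, 0.0]]
```

Call:
play_rows(slide=[[-1.5,41.5,0],[0,41.5,0],[0.5,41.5,0],[1.5,41.5,0],[2.5,41.5,0],[3.5,41.5,0],[4.5,41.5,0],[5.5,41.5,0]], dr=[[0,0,0.023],[0,0,0.023],[0,0,0.023],[0,0,0.023],[0,0,0.023],[0,0,0.023],[0,0,0.023],[0,0,0.023]], gripper=[165,165,165,165,165,165,165,165])

```text
clock: 44.55
position: [0.4334, -0.1586, 0.1644]
orientation: [-3.085, 0.593, -0.002]
force: [0.8, 0.4, -0.5]
width: 0.0298
finger_force: 0.0
```

Call:
play_rows(slide=[[6.5,41,0],[7.5,41,0],[8.5,41,0],[6,13,14.5],[6,13,14.5],[6,13,14.5],[0,0,0],[0,0,0]], dr=[[0,0,0.024],[0,0,0.023],[0,0,0.024],[0,0,0],[0,0,0],[0,0,0],[0,0,0],[0,0,0]], gripper=[165,165,165,165,165,165,165,165])

```text
clock: 45.55
position: [0.4057, -0.3217, 0.12]
orientation: [-3.062, 0.7, 0.0]
force: [0.1, 0.0, 0.1]
width: 0.0298
finger_force: 0.0
```

Call:
play_rows(slide=[[0,0,0],[0,0,0],[0,0,0],[0,0,0],[0,0,0],[0,0,0],[0,0,0],[0,0,0]], dr=[[0,0,0],[0,0,0],[0,0,0],[0,0,0],[0,0,0],[0,0,0],[0,0,0],[0,0,0]], gripper=[165,165,165,165,165,165,165,165])

```text
clock: 46.55
position: [0.4054, -0.3223, 0.12]
orientation: [-3.062, 0.701, 0.0]
force: [-0.1, 0.3, 0.1]
width: 0.0302
finger_force: 0.0
```

```bash
python3 - <<'E'
from h import *
look("blue",(.4035,-.3233,-.45),.0115)
E
```

```text
t 46.55 pos [ 0.4054 -0.3223  0.12  ] yaw -0.4502 F [-0.1272  0.3333  0.0595] w 0.0302 ff 0.0 j7 -1.479043826465927
blue 980 [ 0.4037 -0.3226 -0.4789] iou 0.8629255850060996
slide [[-0.3, 0.2, 17.5], [-0.3, 0.3, 17.5], [-0.4, 0.2, 17.5], [-0.3, 0.3, 17.5], [0.0, 0.0, 9.6], [0.0, 0.0, 9.6], [0.0, 0.0, 9.7], [0.0, 0.0, 9.6]] 
dr [[0.0, 0.0, 0.007], [0.0, 0.0, 0.007], [0.0, 0.0, 0.007], [0.0, 0.0, 0.008], [0.0, 0.0, 0.0], [0.0, 0.0, 0.0], [0.0, 0.0, 0.0], [0.0, 0.0, 0.0]]
```

Call:
play_rows(slide=[[-0.3,0.2,17.5],[-0.3,0.2,17.5],[-0.3,0.2,17.5],[-0.3,0.2,17.5],[0,0,9.5],[0,0,9.5],[0,0,9.5],[0,0,9.5]], dr=[[0,0,0.007],[0,0,0.007],[0,0,0.007],[0,0,0.007],[0,0,0],[0,0,0],[0,0,0],[0,0,0]], gripper=[165,165,165,165,165,165,165,165])

```text
clock: 47.6
position: [0.4041, -0.3226, 0.0116]
orientation: [3.052, -0.744, 0.0]
force: [0.3, -0.2, -0.1]
width: 0.0303
finger_force: 0.0
```

Call:
play_rows(slide=[[0,0,0],[0,0,0],[0,0,0],[0,0,0],[0,0,0],[0,0,0],[0,0,0],[0,0,0]], dr=[[0,0,0],[0,0,0],[0,0,0],[0,0,0],[0,0,0],[0,0,0],[0,0,0],[0,0,0]], gripper=[165,180,200,255,255,255,255,255])

```text
clock: 48.6
position: [0.4042, -0.3226, 0.0125]
orientation: [3.052, -0.744, 0.001]
force: [-0.4, 0.8, 6.6]
width: 0.0089
finger_force: 58.9
```

```bash
python3 - <<'E'
from h import *
s=st();p=s["position"];R=Ro.from_rotvec(s["orientation"]).as_matrix()
plan([(p+[0,0,.13],R,4),([.43,-.10,p[2]+.13],down(-.35),6),(tabpos("blue",.040,p[2]+.13),down(YAW),10)])
E
```

```text
t 48.6 pos [ 0.4042 -0.3226  0.0125] yaw -0.4783 F [-0.3984  0.8492  6.5693] w 0.0089 ff 58.90307664871216 j7 -1.5081791344946904
slide [[0.0, 0.0, -32.5], [0.0, 0.0, -32.5], [0.0, 0.0, -32.5], [0.1, 0.0, -32.5], [-13.3, -34.9, 0.0], [-12.5, -35.2, 0.0], [-11.8, -35.5, 0.0], [-11.0, -35.7, 0.0]] 
dr [[0.0, 0.0, 0.0], [0.0, 0.0, 0.0], [0.0, 0.0, 0.0], [0.0, 0.0, 0.0], [0.0, 0.0, -0.021], [0.0, 0.0, -0.021], [0.0, 0.0, -0.022], [0.0, 0.0, -0.021]]
slide [[-10.2, -35.9, 0.0], [-9.5, -36.1, 0.0], [-6.8, -33.7, 0.0], [-6.2, -33.8, 0.0], [-5.7, -33.8, 0.0], [-5.2, -33.9, 0.0], [-4.7, -34.0, 0.0], [-4.1, -34.1, 0.0]] 
dr [[0.0, 0.0, -0.022], [0.0, -0.001, -0.021], [0.0, 0.0, -0.016], [0.0, 0.0, -0.015], [0.0, 0.0, -0.016], [0.0, 0.0, -0.015], [0.0, 0.0, -0.016], [0.0, 0.0, -0.015]]
slide [[-3.6, -34.1, 0.0], [-3.1, -34.2, 0.0], [-2.6, -34.3, 0.0], [-2.0, -34.2, 0.0]] 
dr [[0.0, 0.0, -0.016], [0.0, 0.0, -0.015], [0.0, 0.0, -0.016], [0.0, 0.0, -0.015]]
```

Call:
play_rows(slide=[[0,0,-20],[0,0,-40],[0,0,-40],[0,0,-30],[-13.5,-35,0],[-12.5,-35,0],[-12,-35.5,0],[-11,-35.5,0]], dr=[[0,0,0],[0,0,0],[0,0,0],[0,0,0],[0,0,-0.021],[0,0,-0.021],[0,0,-0.022],[0,0,-0.021]], gripper=[255,255,255,255,255,255,255,255])

```text
clock: 49.6
position: [0.4207, -0.173, 0.1423]
orientation: [3.081, -0.613, 0.001]
force: [-0.1, 0.8, -0.1]
width: 0.0083
finger_force: 58.5
```

Call:
play_rows(slide=[[-10,-36,0],[-9.5,-36,0],[-7,-33.5,0],[-6,-34,0],[-5.5,-34,0],[-5,-34,0],[-4.5,-34,0],[-4,-34,0]], dr=[[0,0,-0.022],[0,0,-0.021],[0,0,-0.016],[0,0,-0.015],[0,0,-0.016],[0,0,-0.015],[0,0,-0.016],[0,0,-0.015]], gripper=[255,255,255,255,255,255,255,255])

```text
clock: 50.6
position: [0.4614, 0.1046, 0.1423]
orientation: [-3.116, 0.402, -0.001]
force: [0.3, -1.7, -0.1]
width: 0.0086
finger_force: 58.4
```

Call:
play_rows(slide=[[-3.5,-34,0],[-3,-34,0],[-2.5,-34,0],[-2,-34,0],[0,0,5],[0,0,5],[0,0,0],[0,0,0]], dr=[[0,0,-0.016],[0,0,-0.015],[0,0,-0.016],[0,0,-0.015],[0,0,0],[0,0,0],[0,0,0],[0,0,0]], gripper=[255,255,255,255,255,255,255,255])

```text
clock: 51.6
position: [0.4823, 0.2377, 0.1322]
orientation: [3.126, -0.308, 0.0]
force: [1.1, -0.6, -0.0]
width: 0.0085
finger_force: 58.6
```

```bash
python3 - <<'E'
from h import *
held("blue");plan([(tabpos("blue",.040,.0635),down(YAW),6)])
E
```

```text
t 51.6 pos [0.4823 0.2377 0.1322] yaw -0.1963 F [ 1.1384 -0.5746 -0.0278] w 0.0085 ff 58.55151951313019 j7 -2.4990624156799717
blob [ 289   77   42   43 1391] [0.5506 0.2261]
blob [ 285  209   60   99 2932] [0.4596 0.2416]
held blob cols 285 344 rows 209 307 lateral mean px 314.587653478854
slide [[-0.1, -0.2, 11.5], [-0.1, -0.2, 11.5], [-0.1, -0.2, 11.4], [-0.2, -0.3, 11.5], [-0.1, -0.2, 11.4], [-0.2, -0.3, 11.5]] 
dr [[0.0, 0.0, 0.0], [0.0, 0.0, 0.0], [0.0, 0.0, 0.0], [0.0, 0.0, 0.0], [0.0, 0.0, -0.001], [0.0, 0.0, 0.0]]
```

Call:
play_rows(slide=[[-0.1,-0.2,11.5],[-0.1,-0.2,11.5],[-0.1,-0.2,11.5],[-0.1,-0.2,11.4],[-0.1,-0.3,11.4],[-0.1,-0.2,11.4],[0,0,0],[0,0,0]], dr=[[0,0,0],[0,0,0],[0,0,0],[0,0,0],[0,0,0],[0,0,0],[0,0,0],[0,0,0]], gripper=[255,255,255,255,255,255,255,255])

```text
clock: 52.65
position: [0.4819, 0.2399, 0.0636]
orientation: [-3.126, 0.306, -0.0]
force: [0.7, -0.7, 0.1]
width: 0.0087
finger_force: 58.5
```

Call:
play_rows(slide=[[6,0,0],[6,0,0],[6,0,0],[4,0,0],[3,0,0],[3,0,0],[3,0,0],[3,0,0]], dr=[[0,0,0],[0,0,0],[0,0,0],[0,0,0],[0,0,0],[0,0,0],[0,0,0],[0,0,0]], gripper=[255,255,255,255,255,255,255,255])

```text
clock: 53.65
position: [0.5144, 0.2335, 0.0631]
orientation: [3.127, -0.305, -0.002]
force: [-2.3, 2.0, -1.6]
width: 0.0087
finger_force: 58.7
```

Call:
play_rows(slide=[[3,0,0],[2,0,0],[1,0,0],[1,0,0],[1,0,0],[0.5,0,0],[0,0,0],[0,0,0]], dr=[[0,0,0],[0,0,0],[0,0,0],[0,0,0],[0,0,0],[0,0,0],[0,0,0],[0,0,0]], gripper=[255,255,255,255,255,255,255,255])

```text
clock: 54.65
position: [0.5219, 0.2318, 0.0632]
orientation: [3.126, -0.305, -0.004]
force: [-10.9, 1.0, 6.7]
width: 0.0091
finger_force: 59.9
```

```bash
python3 - <<'E'
from h import *
st();print(tabpos("blue",0,.0635))
E
```

```text
t 54.65 pos [0.5219 0.2318 0.0632] yaw -0.1945 F [-10.8513   1.0382   6.7189] w 0.0091 ff 59.905675649642944 j7 -2.499517721445325
[0.5211 0.2316 0.0635]
```

Call:
play_rows(slide=[[1,0,0],[1,0,0],[0,0,0],[0,0,0],[0,0,0],[0,0,0],[0,0,0],[0,0,0]], dr=[[0,0,0],[0,0,0],[0,0,0],[0,0,0],[0,0,0],[0,0,0],[0,0,0],[0,0,0]], gripper=[255,255,255,255,255,255,255,255])

```text
clock: 55.65
position: [0.5222, 0.2318, 0.0628]
orientation: [3.125, -0.304, -0.008]
force: [-19.3, 2.5, 9.5]
width: 0.0089
finger_force: 60.1
```

Call:
play_rows(slide=[[-2,0,0],[-1.5,0,0],[0,0,0],[0,0,0],[0,0,0],[0,0,-10],[0,0,-40],[0,0,-50]], dr=[[0,0,0],[0,0,0],[0,0,0],[0,0,0],[0,0,0],[0,0,0],[0,0,0],[0,0,0]], gripper=[255,255,220,165,165,165,165,165])

```text
clock: 56.65
position: [0.5215, 0.2317, 0.1645]
orientation: [3.126, -0.306, -0.002]
force: [1.4, -0.4, -0.1]
width: 0.0301
finger_force: 0.0
```

Call:
play_rows(slide=[[-5,10,-15],[-8,15,-20],[-8,20,-20],[-8,20,-10],[-8,20,0],[-8,10,0],[0,0,0],[0,0,0]], dr=[[0,0,0],[0,0,0],[0,0,0],[0,0,0],[0,0,0],[0,0,0],[0,0,0],[0,0,0]], gripper=[165,165,165,165,165,165,165,165])

```text
clock: 57.65
position: [0.4596, 0.1479, 0.2282]
orientation: [-3.126, 0.305, 0.0]
force: [-0.0, -0.4, 0.0]
width: 0.0304
finger_force: 0.0
```

```bash
python3 - <<'E'
from h import *
s=st();im=ctrl.capture("wrist");sc=ctrl.capture("scene")
cr=cv2.resize(sc[120:310,150:340],(570,570))
cv2.imwrite("pics/chk.png",im[:,:,::-1]);cv2.imwrite("pics/chk2.png",cr[:,:,::-1])
c=cam("wrist",s)
for k in CAP:
    for zz in(0.048,):
        m=blob(cmask(im,k),proj(tabpos(k,0,.066),c),70)
        print(k,m.sum(),tabpos(k,0,0)[:2],proj([*CAP[k],.0695],c))
E
```

```text
t 57.65 pos [0.4596 0.1479 0.2282] yaw -0.1948 F [-0.0394 -0.4343  0.0431] w 0.0304 ff 0.0 j7 -2.266967000319418
red 1306 [0.5084 0.1671] [279.2119  91.5928]
green 1303 [0.4956 0.1024] [360.0372  91.6172]
yellow 1565 [0.4829 0.038 ] [440.4775  91.5904]
blue 1521 [0.5211 0.2316] [198.6519  91.6443]
```

View pics/chk.png

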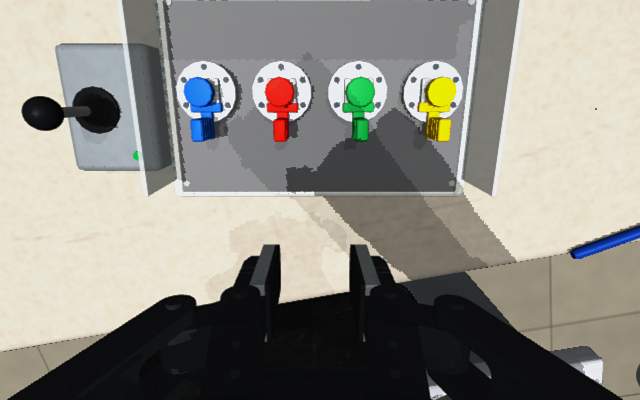

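View pics/chk2.png

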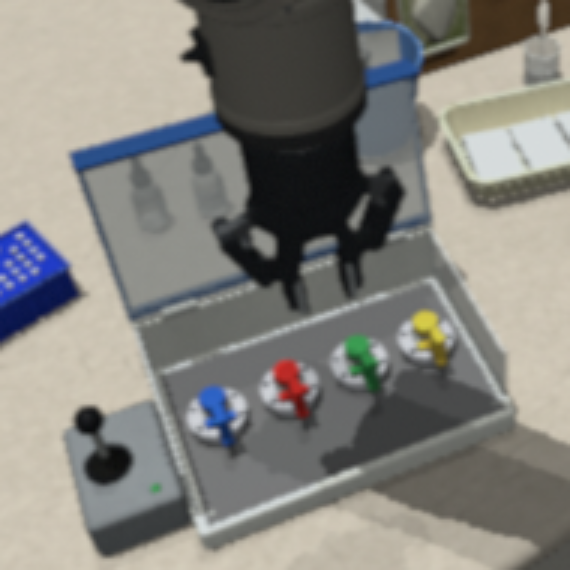

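All four clips are home on their spindles (caps at row ~92, tabs in front). Now the cover geometry.

```bash
cat >> h.py <<'E'
O=np.array([np.mean([v[0]for v in CAP.values()]),np.mean([v[1]for v in CAP.values()]),0]);V=np.array([-U[1],U[0],0])
def rot(x,y,z):return O+U*x+V*y+np.array([0,0,z])
E
python3 - <<'E'
from h import *
c=cam("scene");s=ctrl.observe();w=cam("wrist",s);print(O)
for th in(1.6,1.75,1.9):
    print(th,[proj(rot(.088-.172*np.cos(th)+.004*np.sin(th),y,.1+.172*np.sin(th)+.004*np.cos(th)),c) for y in(.144,-.144)])
print("hinge",[proj(rot(.088,y,.1),c) for y in(.144,-.144)])
print("front wrist z.03",[proj(rot(-.095,y,.03),w) for y in(.145,-.145)])
print("rot frame of px(185,194),(460,194) z.03",[((at_z(p,.03,w)-O)@U,(at_z(p,.03,w)-O)@V) for p in((181,193),(462,193))])
for n,p,z in(("bucket top",(270,135),.12),("bucket base",(270,165),0),("support base",(262,128),0),("board base",(300,140),0)):print(n,at_z(p,z,c))
print("target px",proj(rot(.17,0,.24),c))
im=cv2.imread("pics/a_scene.png")[:,:,::-1];m=cmask(im,"blue");m[:, :165]=0;m[:,300:]=0;m[230:]=0
for x in(180,185,200,220,240,280,288):
    ys=np.nonzero(m[:,x])[0];print(x,ys[:1],ys[-1:])
E
```

```text
[0.5314 0.129  0.    ]
1.6 [array([174.4082, 176.1184]), array([289.1467, 143.568 ])]
1.75 [array([172.7051, 170.5458]), array([285.4631, 139.1039])]
1.9 [array([171.5589, 166.5692]), array([282.116, 136.121])]
hinge [array([192.6004, 226.3539]), array([293.4816, 193.1881])]
front wrist z.03 [array([173.2   , 191.7893]), array([464.1547, 191.8183])]
rot frame of px(185,194),(460,194) z.03 [(np.float64(-0.0962482165923972), np.float64(0.13735642347057675)), (np.float64(-0.0962194857689643), np.float64(-0.142992217664601))]
bucket top [ 0.843  -0.1084  0.12  ]
bucket base [ 0.8393 -0.0938  0.    ]
support base [ 1.0458 -0.1844  0.    ]
board base [ 0.8949 -0.2599  0.    ]
target px [228.302 152.166]
180 [170] [174]
185 [169] [173]
200 [164] [169]
220 [159] [163]
240 [153] [157]
280 [142] [146]
288 [141] [144]
```

```bash
python3 - <<'E'
from h import *
plan([(rot(-.06,0,.335),down(YAW),4),(rot(.172,0,.335),down(YAW),6),(rot(.172,0,.238),down(YAW),4)])
E
```

```text
slide [[3.5, 1.2, -26.7], [3.5, 1.2, -26.7], [3.5, 1.1, -26.7], [3.6, 1.2, -26.8], [38.7, 0.0, 0.0], [38.7, 0.0, 0.0], [38.6, 0.0, 0.0], [38.7, 0.0, 0.0]] 
dr [[0.0, 0.0, 0.0], [0.0, 0.0, 0.0], [0.0, 0.0, 0.0], [0.0, 0.0, 0.0], [0.0, 0.0, 0.0], [0.0, 0.0, 0.0], [0.0, 0.0, 0.0], [0.0, 0.0, 0.0]]
slide [[38.6, 0.0, 0.0], [38.7, 0.1, -0.1], [0.0, 0.0, 24.3], [0.0, 0.0, 24.2], [0.0, 0.0, 24.3], [0.0, 0.0, 24.2]] 
dr [[0.0, 0.0, 0.0], [0.0, 0.0, 0.0], [0.0, 0.0, 0.0], [0.0, 0.0, 0.0], [0.0, 0.0, 0.0], [0.0, 0.0, 0.0]]
```

Call:
play_rows(slide=[[3.5,1,-26.5],[3.5,1,-26.5],[3.5,1,-26.5],[3.5,1,-27],[38.5,0,0],[38.5,0,0],[38.5,0,0],[38.5,0,0]], dr=[[0,0,0],[0,0,0],[0,0,0],[0,0,0],[0,0,0],[0,0,0],[0,0,0],[0,0,0]], gripper=[165,255,255,255,255,255,255,255])

```text
clock: 58.75
position: [0.6249, 0.1111, 0.3344]
orientation: [-3.127, 0.306, 0.001]
force: [0.1, 0.8, -0.0]
width: 0.0002
finger_force: 0.0
```

Call:
play_rows(slide=[[38.5,0,0],[38.5,0,0],[0,0,0],[0,0,24],[0,0,24],[0,0,24],[0,0,24],[0,0,0]], dr=[[0,0,0],[0,0,0],[0,0,0],[0,0,0],[0,0,0],[0,0,0],[0,0,0],[0,0,0]], gripper=[255,255,255,255,255,255,255,255])

```text
clock: 59.75
position: [0.6978, 0.0963, 0.237]
orientation: [3.126, -0.305, -0.005]
force: [0.3, 0.1, -0.2]
width: 0.0003
finger_force: 0.0
```

```bash
python3 - <<'E'
from h import *
s=st();d=s["position"]-O;print("rot",d@U,d@V,d[2])
P=[]
for phi,k in((1.45,0),(1.3,2),(1.1,3),(.9,3),(.7,3),(.5,3),(.3,3),(.15,2),(0.02,2)):
    x=.088-.15*np.cos(phi)+.011;z=.1+.15*np.sin(phi)
    if phi==1.45:P+=[(rot(x,0,z),down(YAW),6)]
    else:P+=[(rot(x,0,z),down(YAW),k)]
plan(P)
E
```

```text
t 59.75 pos [0.6978 0.0963 0.237 ] yaw -0.1945 F [ 0.2521  0.0927 -0.1907] w 0.0003 ff 0.0 j7 -2.0991842803795744
rot 0.1695416359420898 0.00022076514682631412 0.23701216733681593
slide [[-14.8, 0.0, -1.9], [-14.8, 0.0, -2.0], [-14.8, 0.0, -1.9], [-14.7, 0.1, -2.0], [-14.8, 0.0, -2.0], [-14.7, 0.1, -1.9], [-11.0, 0.0, 2.2], [-11.1, 0.0, 2.1]] 
dr [[0.0, 0.001, 0.0], [0.0, 0.0, 0.0], [0.0, 0.001, 0.0], [0.0, 0.0, 0.0], [0.0, 0.001, 0.0], [0.001, 0.0, 0.001], [0.0, 0.0, 0.0], [0.0, 0.0, 0.0]]
slide [[-9.3, 0.0, 3.6], [-9.3, 0.0, 3.6], [-9.3, 0.0, 3.7], [-8.4, 0.0, 5.4], [-8.4, 0.0, 5.4], [-8.4, 0.0, 5.4], [-7.2, 0.0, 7.0], [-7.1, 0.0, 6.9]] 
dr [[0.0, 0.0, 0.0], [0.0, 0.0, 0.0], [0.0, 0.0, 0.0], [0.0, 0.0, 0.0], [0.0, 0.0, 0.0], [0.0, 0.0, 0.0], [0.0, 0.0, 0.0], [0.0, 0.0, 0.0]]
slide [[-7.2, 0.0, 7.0], [-5.6, 0.0, 8.2], [-5.6, 0.0, 8.2], [-5.7, 0.0, 8.3], [-3.9, 0.0, 9.2], [-3.9, 0.0, 9.2], [-3.8, 0.0, 9.2], [-2.5, 0.0, 10.9]] 
dr [[0.0, 0.0, 0.0], [0.0, 0.0, 0.0], [0.0, 0.0, 0.0], [0.0, 0.0, 0.0], [0.0, 0.0, 0.0], [0.0, 0.0, 0.0], [0.0, 0.0, 0.0], [0.0, 0.0, 0.0]]
slide [[-2.6, 0.1, 11.0], [-0.8, 0.0, 9.7], [-0.8, 0.0, 9.7]] 
dr [[0.0, 0.0, 0.0], [0.0, 0.0, 0.0], [0.0, 0.0, 0.0]]
```

Call:
play_rows(slide=[[-15,0,-2],[-15,0,-2],[-15,0,-2],[-15,0,-2],[-14.5,0,-2],[-14.5,0,-2],[-11,0,2],[-11,0,2]], dr=[[0,0,0],[0,0,0],[0,0,0],[0,0,0],[0,0,0],[0,0,0],[0,0,0],[0,0,0]], gripper=[255,255,255,255,255,255,255,255])

```text
clock: 60.75
position: [0.5895, 0.1176, 0.2467]
orientation: [-3.127, 0.306, -0.0]
force: [1.8, -0.8, 1.9]
width: 0.0002
finger_force: 0.7
```

Call:
play_rows(slide=[[-9.5,0,3.5],[-9.5,0,3.5],[-9.5,0,3.5],[-8.5,0,5.5],[-8.5,0,5.5],[-8.5,0,5.5],[-7,0,7],[-7,0,7]], dr=[[0,0,0],[0,0,0],[0,0,0],[0,0,0],[0,0,0],[0,0,0],[0,0,0],[0,0,0]], gripper=[255,255,255,255,255,255,255,255])

```text
clock: 61.75
position: [0.5229, 0.1307, 0.2053]
orientation: [-3.127, 0.306, 0.0]
force: [-0.3, 0.9, 1.1]
width: 0.0001
finger_force: 0.5
```

Call:
play_rows(slide=[[-7,0,7],[-5.5,0,8],[-5.5,0,8],[-5.5,0,8.5],[-4,0,9],[-4,0,9],[-4,0,9],[-2.5,0,11]], dr=[[0,0,0],[0,0,0],[0,0,0],[0,0,0],[0,0,0],[0,0,0],[0,0,0],[0,0,0]], gripper=[255,255,255,255,255,255,255,255])

```text
clock: 62.75
position: [0.4859, 0.1381, 0.1357]
orientation: [-3.127, 0.306, -0.0]
force: [-1.1, 0.2, -0.1]
width: -0.0001
finger_force: 0.3
```

Call:
play_rows(slide=[[-2.5,0,11],[-1,0,9.5],[-1,0,7],[0,0,2],[0,0,0],[0,0,0],[0,0,0],[0,0,0]], dr=[[0,0,0],[0,0,0],[0,0,0],[0,0,0],[0,0,0],[0,0,0],[0,0,0],[0,0,0]], gripper=[255,255,255,255,255,255,255,255])

```text
clock: 63.75
position: [0.4818, 0.1389, 0.107]
orientation: [-3.127, 0.306, -0.0]
force: [-0.1, -0.2, 0.6]
width: 0.0001
finger_force: 0.0
```

```bash
python3 - <<'E'
from h import *
s=st();d=s["position"]-O;print("rot",d@U,d@V,d[2])
im=ctrl.capture("scene");cv2.imwrite("pics/cov.png",cv2.resize(im[120:310,130:340],(630,570))[:,:,::-1])
E
```

```text
t 63.75 pos [0.4818 0.1389 0.107 ] yaw -0.1953 F [-0.1293 -0.1544  0.5692] w 0.0001 ff 0.0 j7 -2.319352852850392
rot -0.05059827806774235 0.0001337803895819521 0.10697754469930446
```

View pics/cov.png

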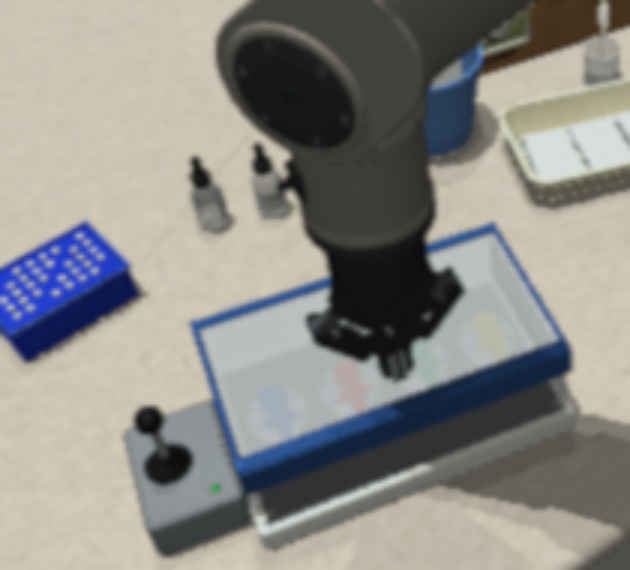

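Cover down to a few mm. Press it home.

Call:
play_rows(slide=[[0,0,1.5],[0,0,1.5],[0,0,1],[0,0,1],[0,0,0.5],[0,0,0],[0,0,0],[0,0,0]], dr=[[0,0,0],[0,0,0],[0,0,0],[0,0,0],[0,0,0],[0,0,0],[0,0,0],[0,0,0]], gripper=[255,255,255,255,255,255,255,255])

```text
clock: 64.8
position: [0.482, 0.1391, 0.1035]
orientation: [3.126, -0.306, 0.002]
force: [-16.9, -6.3, 52.7]
width: -0.0
finger_force: 25.9
```

Cover shut (front edge at 104 mm). Lift and locate the knob.

Call:
play_rows(slide=[[0,0,-5],[0,0,-20],[0,0,-35],[0,-20,-30],[0,0,0],[0,0,0],[0,0,0],[0,0,0]], dr=[[0,0,0],[0,0,0],[0,0,0],[0,0,0],[0,0,0],[0,0,0],[0,0,0],[0,0,0]], gripper=[255,255,255,255,255,255,255,255])

```text
clock: 65.8
position: [0.4853, 0.1581, 0.1907]
orientation: [3.126, -0.307, -0.002]
force: [-0.2, -0.7, 0.2]
width: 0.0002
finger_force: 0.0
```

```bash
python3 - <<'E'
from h import *
s=st();im=ctrl.capture("wrist");sc=ctrl.capture("scene")
def rf(p):d=p-O;return np.array([d@U,d@V])
for n,I,c in(("wrist",im,cam("wrist",s)),("scene",sc,cam("scene"))):
    r=ctrl.trace("lever_knob",n)
    for k in r[:1]:
        print(n,k["score"],k["pixel"],rf(at_z(k["pixel"],.114,c)))
    K=rot(-.0,.19,.114);print("pred px",proj(K,c))
c=cam("scene");print("scene eye",rf(at_z((179.3,259.3),.114,c)))
s2=dict(s);s2["position"]=np.array([.4596,.1479,.2282]);s2["orientation"]=np.array([-3.126,.305,0]);print("wrist eye",rf(at_z((43,113),.114,cam("wrist",s2))))
cv2.imwrite("pics/knob.png",im[:,:,::-1])
c=cam("scene");print("edge px shut",[proj(rot(-.084,y,.104),c)for y in(.144,-.144)])
m=cmask(sc,"blue");m[:,:190]=0;m[:200]=0
for x in(215,225,310):
    ys=np.nonzero(m[:,x])[0];print(x,ys[:1],ys[-1:])
E
```

```text
t 65.8 pos [0.4853 0.1581 0.1907] yaw -0.1956 F [-0.197  -0.7161  0.225 ] w 0.0002 ff 0.0 j7 -2.300692774054382
wrist 0.87 [45.5, 152.7] [-0.0143  0.1866]
pred px [ 35.0559 129.3188]
scene 0.62 [186.3, 268.0] [-0.0463  0.1852]
pred px [180.2551 254.1342]
scene eye [-0.0143  0.1951]
wrist eye [-0.0152  0.1963]
edge px shut [array([208.5517, 276.2972]), array([319.4179, 234.8054])]
215 [221] [283]
225 [218] [279]
310 [237] [247]
```

View pics/knob.png

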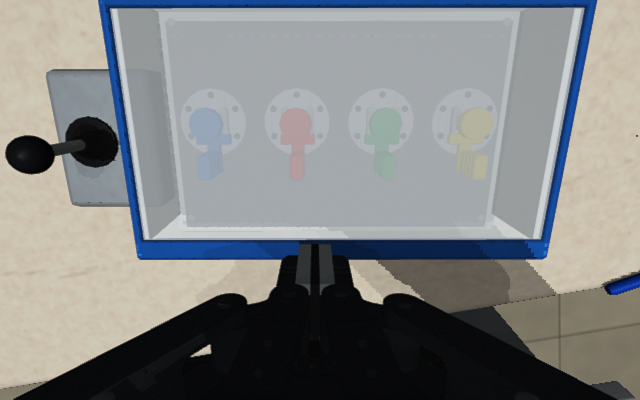

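Knob centre seen at (30,154), i.e. rotator (-0.015, 0.196); the 40 mm clearance to the panel checks. Cover is shut with clips beneath.

```bash
python3 - <<'E'
from h import *
plan([(rot(-.015,.239,.19),down(YAW+np.pi/2),12),(rot(-.015,.239,.102),down(YAW+np.pi/2),4)])
E
```

```text
slide [[3.0, -18.2, 0.1], [5.3, -17.7, 0.1], [7.6, -16.9, 0.1], [9.7, -15.7, 0.1], [11.7, -14.3, 0.1], [13.5, -12.7, 0.1], [15.0, -10.8, 0.1], [16.3, -8.7, 0.1]] 
dr [[0.0, 0.0, -0.131], [0.0, 0.0, -0.131], [0.0, 0.0, -0.131], [0.0, 0.0, -0.131], [0.0, 0.0, -0.131], [0.0, 0.0, -0.131], [0.0, 0.0, -0.131], [0.0, 0.0, -0.131]]
slide [[17.3, -6.5, 0.1], [18.0, -4.2, 0.1], [18.4, -1.9, 0.1], [18.5, 0.6, 0.0], [0.0, 0.0, 22.0], [0.0, 0.0, 22.0], [0.0, 0.0, 22.0], [0.0, 0.0, 22.0]] 
dr [[0.0, 0.0, -0.131], [0.0, 0.0, -0.131], [0.0, 0.0, -0.131], [0.0, 0.0, -0.13], [0.0, 0.0, 0.0], [0.0, 0.0, 0.0], [0.0, 0.0, 0.0], [0.0, 0.0, 0.0]]
```

Call:
play_rows(slide=[[3,-18,0],[5.5,-17.5,0],[7.5,-17,0],[9.5,-15.5,0],[11.5,-14.5,0],[13.5,-12.5,0],[15,-11,0],[16.5,-8.5,0]], dr=[[0,0,-0.131],[0,0,-0.131],[0,0,-0.131],[0,0,-0.131],[0,0,-0.131],[0,0,-0.131],[0,0,-0.131],[0,0,-0.131]], gripper=[255,255,255,255,255,255,255,255])

```text
clock: 67.0
position: [0.5373, 0.2971, 0.1912]
orientation: [-2.858, -1.305, 0.0]
force: [-0.4, -0.2, -0.1]
width: 0.0002
finger_force: 0.0
```

Call:
play_rows(slide=[[17.5,-6.5,0],[18,-4,0],[18.5,-2,0],[18.5,0.5,0],[0,0,0],[0,0,0],[0,0,0],[0,0,0]], dr=[[0,0,-0.131],[0,0,-0.131],[0,0,-0.131],[0,0,-0.13],[0,0,0],[0,0,0],[0,0,0],[0,0,0]], gripper=[255,255,255,255,255,255,255,255])

```text
clock: 68.0
position: [0.5632, 0.3657, 0.1915]
orientation: [2.428, 1.993, 0.0]
force: [-1.5, 0.5, 0.1]
width: -0.0003
finger_force: 0.0
```

```bash
python3 - <<'E'
from h import *
st();plan([(rot(-.015,.239,.102),down(YAW+np.pi/2),6)])
E
```

```text
t 68.0 pos [0.5632 0.3657 0.1915] yaw 1.3746 F [-1.456   0.5181  0.0659] w -0.0003 ff 0.0 j7 -1.146837268387174
slide [[0.1, -0.1, 14.9], [0.1, 0.0, 14.9], [0.1, -0.1, 14.9], [0.1, 0.0, 14.9], [0.1, -0.1, 15.0], [0.1, 0.0, 14.9]] 
dr [[0.0, 0.0, 0.0], [0.0, 0.0, 0.0], [0.0, 0.0, 0.0], [0.0, 0.0, 0.0], [0.0, 0.0, -0.001], [0.0, 0.0, 0.0]]
```

Lower, push 45 mm toward the cover (tool −x), hold.

Call:
play_rows(slide=[[0,0,15],[0,0,15],[0,0,15],[0,0,15],[0,0,15],[0,0,14.5],[0,0,0],[0,0,0]], dr=[[0,0,0],[0,0,0],[0,0,0],[0,0,0],[0,0,0],[0,0,0],[0,0,0],[0,0,0]], gripper=[255,255,255,255,255,255,255,255])

```text
clock: 69.0
position: [0.5633, 0.3664, 0.1022]
orientation: [-2.427, -1.995, -0.001]
force: [0.0, 0.6, -0.1]
width: -0.0
finger_force: 0.0
```

Call:
play_rows(slide=[[-7,0,0],[-7,0,0],[-7,0,0],[-7,0,0],[-7,0,0],[-6,0,0],[-4,0,0],[0,0,0]], dr=[[0,0,0],[0,0,0],[0,0,0],[0,0,0],[0,0,0],[0,0,0],[0,0,0],[0,0,0]], gripper=[255,255,255,255,255,255,255,255])

```text
clock: 70.0
position: [0.5543, 0.3219, 0.1018]
orientation: [-2.427, -1.994, 0.0]
force: [0.4, 2.1, -0.8]
width: 0.0002
finger_force: 1.5
```

```bash
python3 - <<'E'
from h import *
s=st();d=s["position"]-O;print("rot",d@U,d@V,"F along V",s["force"]@V)
im=ctrl.capture("scene");cv2.imwrite("pics/lev.png",cv2.resize(im[190:320,140:340],(800,520))[:,:,::-1])
E
```

```text
t 70.0 pos [0.5543 0.3219 0.1018] yaw 1.3756 F [ 0.4204  2.1274 -0.8415] w 0.0002 ff 1.4675831235945225 j7 -1.1562061722276875
rot -0.014961193687804051 0.19372524597001145 F along V 2.1685802406420938
```

View pics/lev.png

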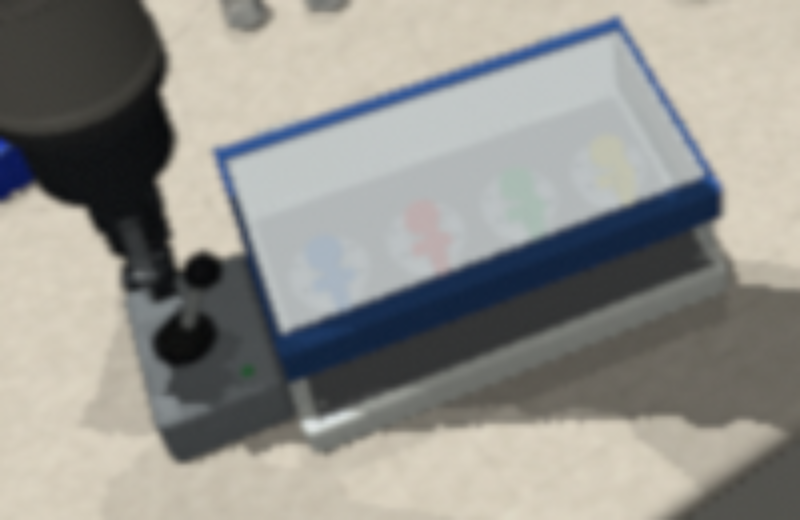

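Lever tilts right (knob ~204,268 in crop); 2.2 N ≈ 0.35 rad. Push 4 mm more and hold.

Call:
play_rows(slide=[[-2,0,0],[-2,0,0],[0,0,0],[0,0,0],[0,0,0],[0,0,0],[0,0,0],[0,0,0]], dr=[[0,0,0],[0,0,0],[0,0,0],[0,0,0],[0,0,0],[0,0,0],[0,0,0],[0,0,0]], gripper=[255,255,255,255,255,255,255,255])

```text
clock: 71.05
position: [0.5536, 0.3181, 0.1018]
orientation: [-2.427, -1.995, 0.0]
force: [-1.3, 4.5, -2.9]
width: -0.0
finger_force: 2.1
```

Call:
play_rows(slide=[[0,0,0],[0,0,0],[0,0,0],[0,0,0],[0,0,0],[0,0,0],[0,0,0],[0,0,0]], dr=[[0,0,0],[0,0,0],[0,0,0],[0,0,0],[0,0,0],[0,0,0],[0,0,0],[0,0,0]], gripper=[255,255,255,255,255,255,255,255])

```text
clock: 72.05
position: [0.5536, 0.3181, 0.1019]
orientation: [-2.427, -1.995, -0.0]
force: [-0.4, 4.3, -2.9]
width: 0.0006
finger_force: 2.1
```

Call:
play_rows(slide=[[7,0,0],[10,0,0],[10,0,0],[10,0,0],[10,0,0],[10,0,0],[10,0,-20],[0,0,-40]], dr=[[0,0,0],[0,0,0],[0,0,0],[0,0,0],[0,0,0],[0,0,0],[0,0,0],[0,0,0]], gripper=[255,255,255,255,255,255,255,255])

```text
clock: 73.05
position: [0.5657, 0.3844, 0.161]
orientation: [-2.425, -1.995, 0.004]
force: [0.8, 0.5, 0.5]
width: -0.0
finger_force: 0.0
```

Call:
play_rows(slide=[[0,0,-30],[0,0,0],[0,0,0],[0,0,0],[0,0,0],[0,0,0],[0,0,0],[0,0,0]], dr=[[0,0,0],[0,0,0],[0,0,0],[0,0,0],[0,0,0],[0,0,0],[0,0,0],[0,0,0]], gripper=[255,255,255,255,255,255,255,255])

```text
clock: 74.05
position: [0.5666, 0.3838, 0.1918]
orientation: [-2.427, -1.995, -0.0]
force: [-0.2, 1.0, -0.4]
width: -0.0
finger_force: 0.0
```

```bash
python3 - <<'E'
from h import *
sc=ctrl.capture("scene");c=cam("scene")
g=sc.max(2)[225:300,160:205];ys,xs=np.nonzero(g<40);n,l,S,C=cv2.connectedComponentsWithStats((g<45).astype(np.uint8))
print([(S[j,:5],C[j]+[160,225])for j in range(1,n)if S[j,4]>20],"knob upright px",proj(rot(-.015,.1957,.114),c))
print(ctrl.job_done())
E
```

```text
[(array([16, 31,  8,  9, 57], dtype=int32), array([179.2982, 260.4211])), (array([ 18,  43,  16,  14, 157], dtype=int32), array([185.7834, 274.7325]))] knob upright px [179.105  259.6156]
the job is handed in; nothing more can be done
None
```

I snapped all four clips home on their matching spindles, shut the cover, and held the jog lever to the right for over a second; it sprang back upright. I handed the job in at about 74 s, with both dishes untouched; no verdict came back.

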